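# Put the balance weights back in their block

## Robot

A 6-joint arm with a two-finger parallel gripper is mounted at the origin on a cart in front of the work surface, level with it; the furniture and walls round the work are solid. World frame = base frame: x ahead of the robot, y to its left, z up, the work surface at z = 0. Lengths are in m, angles in rad, forces in N, time in s.
With the tool pointing down it reaches from about 0.35 to 0.725 m from the base axis. Payload 6 kg.
Tool frame: the origin (TCP) lies on the centre line of the jaws, within the pads' length; the fingertips stand 19 mm ahead of it and the grasp point (between the pads) is the TCP (robot.tips_ahead is the z of the fingertips in the tool frame, in m); z points along the fingers, y is the line along which they close (so a half turn about z gives the same grasp; the last joint's range is limited). The gripper opens to 85 mm and grips with 20 to 120 N. Pads are 22 mm wide; open, the fingers measure 114 mm over their backs; the gripper's body (76 mm by 85 mm) begins 54 mm behind the grasp point. The pads swing forward as they close: fully open they stand 13 mm farther back than shut.
Start: joints at [1.513, 0.04, 0.085, 0, -1.615, -0.334], TCP at [0.229, 0.555, 0.25] pointing down, gripper open.
Joint ranges: [-2.56, 2.56], [-1.29, 2.01], [-1.08, 1.49], [-3.29, 1.98], [-2.81, -0.18], [-2.99, 2.99]. Speed limits (rad/s): [2.57, 2.57, 3.01, 3.14, 3.14, 3.14].

## Interface

Orientations are given as a rotation vector (axis times angle).
In Python, from plant import robot, vision gives the robot as it stands.
- The arm moves only by the shell command python3 -m creep 'ROWS' [FORCE]. ROWS is JSON, a list that holds one entry, the list of rows, each a list of 7 numbers: the opening, from 0 (shut) to 1 (fully open), then the shift along the tool's x, y, z in units of 2 cm (1.0 is 2 cm), then the turn, a rotation vector about the tool's x, y, z in units of 0.08 rad (1.0 is 0.08 rad). In form: [[[gripper, tx, ty, tz, ax, ay, az], ...]]. A call has 1 to 12 rows; each row shifts and turns the commanded pose from where the row before left it, along the tool's axes as they then stand; what a row does not reach is not made up. A row lasts 1/12 s, in which the tool goes at most 41.7 mm and 7.16 degrees, less where a joint would pass 70% of its speed; a pose out of reach is approached as far as the arm can. A call with a number of a shift or a turn outside -1 to 1 is refused whole. A call with a gripper value outside its range is refused whole. The fingers move at their own pace and stop on an object; FORCE is the grip in N (left out, the last holds). Time passes only in rows, so rows that do not move let the fingers close. It gives the time, the measured TCP pose, the force, the opening and the grip force at its end, in the units of the state.
- robot.state(): the state, without advancing time (a new reading comes with each control period).
- vision.read_camera(name): name is "scene" or "side" or "wrist"; returns a dict with "pixels" (400x640x3 uint8, blue, green, red), "range_z" (400x640 float32, m along the optical axis (not along the pixel's ray), 0 where there is no reading), "fovy" (degrees; the focal length in pixels is half the picture's height over the tangent of half this angle, whatever the lens; pixels are square), "cx", "cy" (the principal point, pixels), "k1" (the pictures are not rectified: a ray, as slopes to the right and down, at radius r is drawn at 1 + k1 r^2 times it, then the intrinsics apply), "R" (3x3) and "t" (3): a world point X has camera coordinates R X + t. Camera axes: x right, y down, z forward; pixel columns grow to the right and rows downward; lengths in m; the calibration is good to about 2 mm. A picture is of the moment at which its call begins.
- robot.sign_off(): hands the job in; it is judged then, once.
The state is a dict: "time": time; "joints": joint angles; "qd": joint speeds; "effort": joint torques, N m; "position": TCP position; "orientation": TCP orientation; "contact_force": force on the tool from outside, world axes, zero at the start; "moment": the same for the moment, N m; "opening": finger opening in m; "grip_force": force on a finger pad.
Only numpy, scipy, OpenCV 4.12 (cv2) and the standard library are available. Lean on these libraries where they do the work, as an engineer would, in place of code of your own. Each camera call takes 0.05 s, during which the arm holds its last target. There are 200 camera calls.

## Task

The balance check is finished: put the weight set away. Stand the four steel weights upright and fully home in the row of wells of the wooden block, each in the well made for its size so that the row runs in order from largest to smallest, and lay the forceps across the two forks of their rest beside the row, centred. Never tip a weight over, leave the timer and the tape roll where they are, and let go of everything.

Things in the scene. Friction and masses are not known exactly. Their poses are not given: they have to be found in the camera images.
- weight_large: largest of four plain steel balance weights, an upright cylinder with a round knob on top: body 38 mm across and 44 mm tall, narrow neck, knob 22 mm across whose upper 13 mm is the grip; 67 mm tall in all, about 500 g. Origin at the centre of its underside, z up. Starts upright on the balance's pan, about 52 mm above the worktop.
- weight_second: second largest of four plain steel balance weights, an upright cylinder with a round knob on top: body 28 mm across and 33 mm tall, narrow neck, knob 17 mm across whose upper 10 mm is the grip; 50 mm tall in all, about 200 g. Origin at the centre of its underside, z up. Starts upright on the worktop.
- weight_third: third largest of four plain steel balance weights, an upright cylinder with a round knob on top: body 22 mm across and 26 mm tall, narrow neck, knob 14 mm across whose upper 8 mm is the grip; 40 mm tall in all, about 100 g. Origin at the centre of its underside, z up. Starts upright on the worktop.
- weight_small: smallest of four plain steel balance weights, an upright cylinder with a round knob on top: body 18 mm across and 18 mm tall, narrow neck, knob 12 mm across whose upper 8 mm is the grip; 31 mm tall in all, about 50 g. Origin at the centre of its underside, z up. Starts upright on the worktop.
- forceps: steel forceps (rigid, one piece) lying flat, 142 mm long, 16 mm wide over both legs at the middle, 9 mm thick, 22 g. Origin at mid-length on the underside; its y axis runs along its length, x across the legs, z up. Starts on the worktop ahead and to the right; the fixed water bath (about 250 mm tall, x over 0.58, y below -0.42) stands behind it, near the arm's first move.
- weight_block: fixed wooden block, 128 (x) by 204 mm (y), any yaw; origin at the centre of its underside, z up. Its tall part (x -4 to 64 mm) has a flat top at z = 30 mm and a row of four round wells at x = +30 mm: 44 mm wide at y = +66, 34 at y = +15, 28 at y = -28, 24 at y = -66 mm; each 6 mm wider than its weight, 16 mm deep (floor at z = 14 mm), with a 4 mm flared mouth
- forceps_rest (a point): middle of the forceps rest on the block's low step (step top 12 mm), at (-38, 0, 32) mm in the block's frame, same axes. Two steel forks at y = -45 and +45 mm, 10 mm thick, seat at 32 mm, flared prongs up to 45 mm, 28 mm apart at the seat, 36 mm at the top. The forceps lie in both forks along y, either way round; 80 mm free between the forks
- bench_timer: white bench timer, 53x62x34 mm, a loose bystander in front of the fixed purple mixer (187 mm tall at (0.55, 0.01), between the weights and the block: carry above or round it); origin at the centre of its underside
- label_tape: roll of label tape lying flat, 78 mm across, 19 mm tall, a loose bystander; origin at the centre of its underside
There are look-alikes about, which are no part of the job. What is shaped like the weight_large but red is not meant.

How it is judged:
At the end, for the whole second after the job is handed in: Each weight stands upright (0.1 rad) on the floor of its own well (6 mm in plan, 3 mm in height); the forceps lie in both forks along the row (0.2 rad; 5 mm in height, 12 mm across, 20 mm lengthwise of the rest's middle); all released and at rest (x of weight_large in the frame of weight_block between 0.024 and 0.036 m and y of weight_large in the frame of weight_block between 0.06 and 0.072 m and z of weight_large in the frame of weight_block between 0.011 and 0.017 m and angle between each of weight_large, weight_second, weight_third, weight_small's own z axis and vertical below 0.1 rad and linear speed of each of weight_large, weight_second, weight_third, weight_small, forceps below 0.01 m/s and x of weight_second in the frame of weight_block between 0.024 and 0.036 m and y of weight_second in the frame of weight_block between 0.009 and 0.021 m and z of weight_second in the frame of weight_block between 0.011 and 0.017 m and x of weight_third in the frame of weight_block between 0.024 and 0.036 m and y of weight_third in the frame of weight_block between -0.034 and -0.022 m and z of weight_third in the frame of weight_block between 0.011 and 0.017 m and x of weight_small in the frame of weight_block between 0.024 and 0.036 m and y of weight_small in the frame of weight_block between -0.072 and -0.06 m and z of weight_small in the frame of weight_block between 0.011 and 0.017 m and x of forceps in the frame of weight_block between -0.05 and -0.026 m and y of forceps in the frame of weight_block between -0.02 and 0.02 m and z of forceps in the frame of weight_block between 0.027 and 0.037 m and angle between the y axis of forceps and the y axis of weight_block, either way round below 0.2 rad and angle between forceps's own z axis and vertical below 0.15 rad); the robot touches nothing.
It fails at once if the bench timer is pushed from its place (over 30 mm) (distance of bench_timer from where it was at the start of the episode above 0.03 m).
It fails at once if the tape roll is pushed from its place (over 30 mm) (distance of label_tape from where it was at the start of the episode above 0.03 m).
It fails at once if a weight is tipped over (past 0.8 rad) (angle between any of weight_large, weight_second, weight_third, weight_small's own z axis and vertical above 0.8 rad).
It also fails if it takes over 144 s, if anything falls off the work surface, if the arm or the gripper's body presses on something with over 40 N, if the wrist force passes 120 N, or if a joint passes its speed limit or range.

## Working session

There is one attempt and no reset: what is moved stays moved. The work goes in short steps, Python scripts to look and compute and a shell command to move; the robot and the scene stay as the last step left them, time stands still between calls to the robot, and variables do not carry over. Pictures are saved under pics/ and viewed, at most 14 in all, crops included, and the job is handed in when it is done.

```bash
ls; mkdir -p pics; cat > h.py <<'E'
import numpy as np, cv2
from scipy.spatial.transform import Rotation as Rn
from plant import robot, vision
def grab(n,name=None):
    c=vision.read_camera(n); np.savez(f'{name or n}.npz',**{k:np.asarray(v) for k,v in c.items()})
    return c
def load(n): return dict(np.load(f'{n}.npz'))
def cam(c):
    f=200/np.tan(np.radians(float(c['fovy']))/2)
    K=np.array([[f,0,float(c['cx'])],[0,f,float(c['cy'])],[0,0,1]]); return K,np.array([float(c['k1']),0,0,0])
def cloud(c):
    K,d=cam(c); v,u=np.mgrid[0:400,0:640]
    p=cv2.undistortPoints(np.stack([u,v],-1).reshape(-1,1,2).astype(float),K,d).reshape(400,640,2)
    X=np.concatenate([p,np.ones((400,640,1))],-1)*c['range_z'][...,None]
    return (X-c['t'])@c['R']
def plane(c,u,v,z):
    K,d=cam(c); p=cv2.undistortPoints(np.array([[[u,v]]],float),K,d).ravel()
    r=c['R'].T@np.array([p[0],p[1],1]); o=-c['R'].T@c['t']; return o+r*(z-o[2])/r[2]
def st():
    s=robot.state(); print({k:np.round(s[k],4).tolist() for k in ('time','joints','position','orientation','contact_force','opening','grip_force')}); return s
E
python3 - <<'E'
from h import *
for n in('scene','side','wrist'):
    c=grab(n); cv2.imwrite(f'pics/{n}0.png',c['pixels']); print(n,c['fovy'],c['cx'],c['k1'],(-c['R'].T@c['t']).round(3))
s=st(); print(Rn.from_rotvec(s['orientation']).as_matrix().round(3))
E
```

```text
pics
scene 52.8263370405997 316.6281431331176 -0.06519104463614157 [ 0.069 -0.744  0.568]
side 55.16537706509709 322.0294513190013 0.007342755868901364 [ 0.503 -0.886  0.765]
wrist 58.917921557190255 318.26673005291866 -0.05552163441682211 [0.307 0.523 0.374]
{'time': 0.15, 'joints': [1.5127, 0.0407, 0.084, -0.0003, -1.6155, -0.3337], 'position': [0.229, 0.5543, 0.2495], 'orientation': [3.0802, -0.6112, -0.0002], 'contact_force': [1.0187, -0.2468, -0.4372], 'opening': 0.0856, 'grip_force': 0.0}
[[ 0.924 -0.382 -0.   ]
 [-0.382 -0.924 -0.001]
 [ 0.     0.001 -1.   ]]
```

View pics/scene0.png

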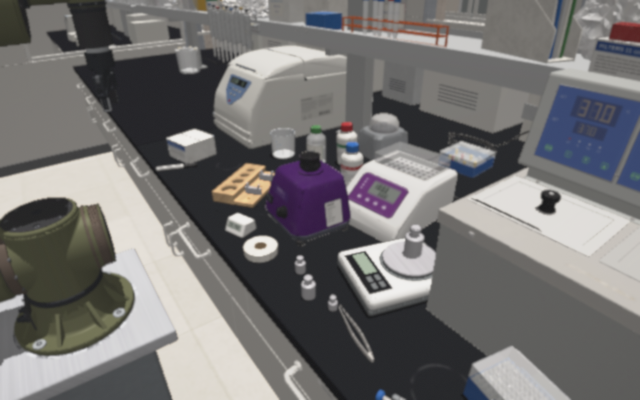

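View pics/side0.png

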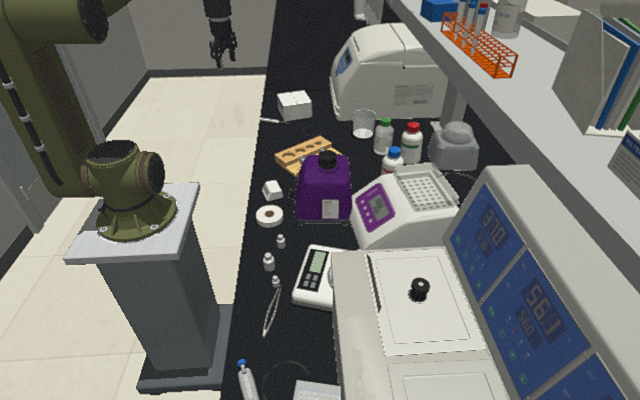

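View pics/wrist0.png

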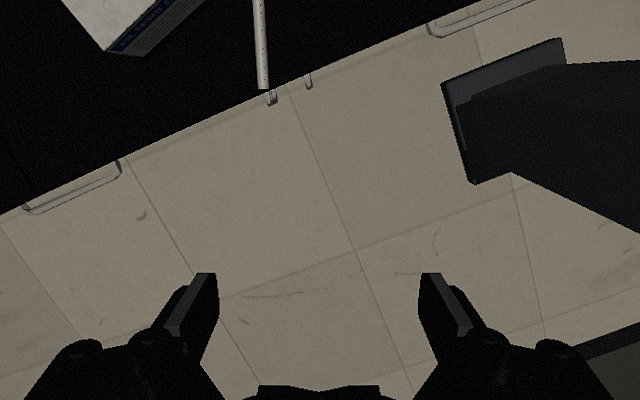

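The scene view shows three weights at about (300,265), (308,287) and (333,302), with the large one on the pan at (414,240). The forceps are at (357,332), the block at (248,185), the timer at (240,225) and the tape at (260,247). Next I'll measure them by depth.

```bash
python3 - <<'E'
from h import *
for n,rois in (('scene',dict(third=(290,252,308,275),second=(298,272,320,301),small=(325,292,341,312),large=(400,222,428,262),forceps=(335,302,376,362),block=(210,155,285,215),timer=(222,210,258,238),tape=(240,233,280,265))),
 ('side',dict(third=(273,230,288,250),second=(258,248,278,273),small=(268,272,284,290),forceps=(258,285,288,340),block=(270,130,345,180),timer=(258,178,286,200),tape=(252,202,286,230)))):
    c=load(n); P=cloud(c)
    for k,(a,b,d,e) in rois.items():
        Q=P[b:e,a:d].reshape(-1,3); px=c['pixels'][b:e,a:d].reshape(-1,3).astype(int)
        m=(Q[:,2]>.004)&(Q[:,2]<.16)&(Q[:,0]<.75)&(Q[:,0]>.2); Q=Q[m]
        z=np.percentile(Q[:,2],98); T=Q[Q[:,2]>z-.006]
        print(n,k,len(Q),'zmax',z.round(4),'all',Q.min(0).round(3),Q.max(0).round(3),'topmean',T.mean(0).round(4),len(T))
        if k=='forceps':
            Q=Q[Q[:,2]<.02];mu=Q.mean(0);w,V=np.linalg.eigh(np.cov((Q-mu)[:,:2].T)); pr=(Q-mu)[:,:2]@V[:,1]; print('  axis',V[:,1],mu,pr.min(),pr.max(),'mid',mu[:2]+V[:,1]*(pr.min()+pr.max())/2)
c=load('side')
cv2.imwrite('pics/sidecrop.png',cv2.resize(c['pixels'][125:200,255:355],None,fx=8,fy=8,interpolation=cv2.INTER_CUBIC))
c=load('scene')
cv2.imwrite('pics/scenecrop.png',cv2.resize(c['pixels'][150:370,200:470],None,fx=2.7,fy=2.7,interpolation=cv2.INTER_CUBIC))
E
```

```text
scene third 144 zmax 0.0403 all [ 0.418 -0.167  0.004] [ 0.44  -0.147  0.042] topmean [ 0.428  -0.157   0.0385] 26
scene second 284 zmax 0.0498 all [ 0.386 -0.244  0.004] [ 0.43  -0.16   0.051] topmean [ 0.3991 -0.2308  0.0481] 50
scene small 118 zmax 0.031 all [ 0.41  -0.303  0.004] [ 0.432 -0.278  0.032] topmean [ 0.418  -0.2868  0.0293] 32
scene large 1003 zmax 0.1185 all [ 0.58  -0.334  0.02 ] [ 0.75  -0.213  0.12 ] topmean [ 0.6177 -0.3     0.1173] 68
scene forceps 361 zmax 0.0361 all [ 0.395 -0.426  0.004] [ 0.471 -0.289  0.038] topmean [ 0.4643 -0.3462  0.0342] 32
  axis [0.46802029 0.88371772] [ 0.42572438 -0.3575952   0.00976041] -0.07390538385995163 0.06278860546366755 mid [ 0.42312294 -0.36250725]
scene block 2445 zmax 0.143 all [ 0.397 -0.041  0.004] [0.722 0.467 0.147] topmean [0.5103 0.0485 0.1429] 91
scene timer 485 zmax 0.0339 all [ 0.362 -0.007  0.004] [0.429 0.106 0.035] topmean [0.397  0.0704 0.0315] 197
scene tape 705 zmax 0.0208 all [ 0.352 -0.082  0.004] [0.43  0.045 0.022] topmean [ 0.391  -0.0433  0.0186] 518
side third 90 zmax 0.0388 all [ 0.421 -0.17   0.004
[... 178 characters left out ...]
ide small 63 zmax 0.0312 all [ 0.415 -0.304  0.004] [ 0.43  -0.281  0.032] topmean [ 0.4219 -0.2879  0.029 ] 18
side forceps 107 zmax 0.0106 all [ 0.396 -0.428  0.004] [ 0.432 -0.291  0.011] topmean [ 0.4107 -0.3729  0.0072] 98
  axis [0.20958137 0.97779121] [ 0.4112313  -0.36965471  0.00694446] -0.05942550649669268 0.07987840515145894 mid [ 0.41337457 -0.35965538]
side block 1847 zmax 0.1498 all [ 0.401 -0.06   0.004] [0.638 0.372 0.16 ] topmean [ 0.5598 -0.0106  0.1461] 511
side timer 283 zmax 0.0338 all [0.368 0.035 0.004] [0.431 0.104 0.035] topmean [0.4026 0.0691 0.0306] 132
side tape 446 zmax 0.0204 all [ 0.359 -0.084  0.004] [ 0.435 -0.003  0.021] topmean [ 0.3964 -0.0444  0.0178] 347
```

View pics/sidecrop.png

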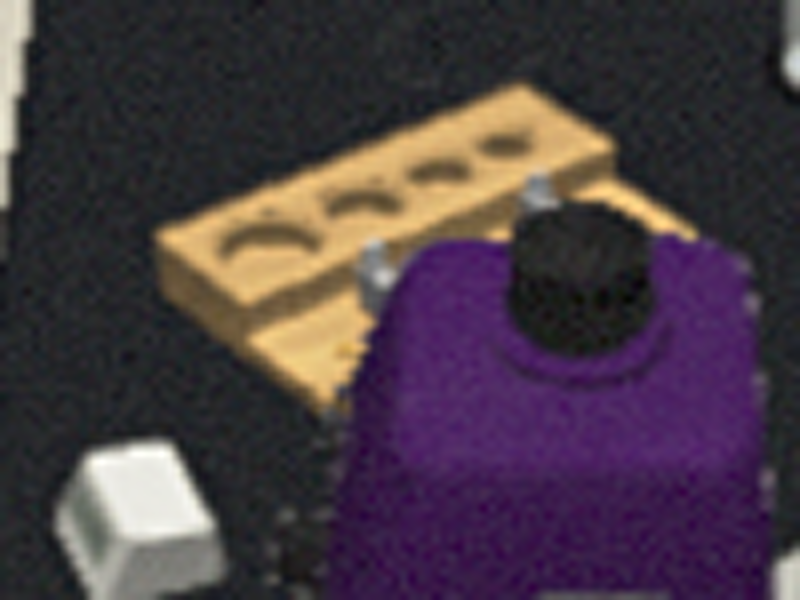

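View pics/scenecrop.png

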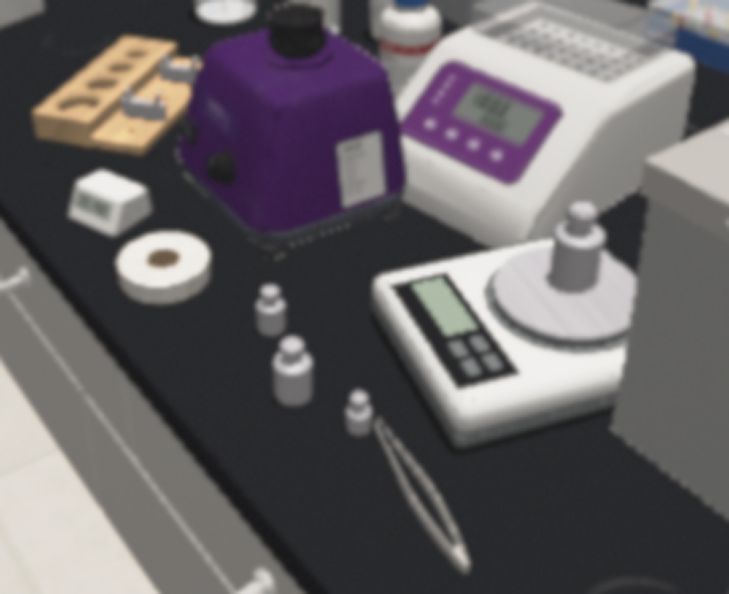

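The side crop shows the block's top corners at full-image (320,135.6), (274.8,154.8), (331.6,142.8) and (285.4,162.9). The largest well is nearest, at (288.8,155.4), the smallest farthest at (318.5,143.4), and the step with its forks is on the mixer side. The weights and forceps are as the depth data shows.

```bash
python3 - <<'E'
from h import *
c=load('side')
px=np.array([[520,85],[158,238],[613,142],[243,303],[270,243],[508,147],[375,245],[540,178]])/8+[255-.44,125-.44]
zs=[.03]*4+[.026]*2+[.045]*2
for p,z,l in zip(px,zs,['far-left(+x,-y)','near-left(+x,+y)','far-right(-4,-y)','near(-4,+y)','big','small','fork+','fork-']): print(l,plane(c,*p,z).round(4))
W=np.array([plane(c,*p,.03)[:2] for p in px[:4]]); B=np.array([[64,-102],[64,102],[-4,-102],[-4,102]])/1000
wc,bc=W.mean(0),B.mean(0); H=(B-bc).T@(W-wc); th=np.arctan2(H[0,1]-H[1,0],H[0,0]+H[1,1]); R=np.array([[np.cos(th),-np.sin(th)],[np.sin(th),np.cos(th)]])
t=wc-R@bc; print('yaw',th,'t',t,'res',(B@R.T+t-W).round(4))
for n,b in dict(L=(30,66),S2=(30,15),S3=(30,-28),S4=(30,-66),rest=(-38,0)).items(): print(n,(R@np.array(b)/1000+t).round(4))
E
```

```text
far-left(+x,-y) [0.5665 0.3756 0.03  ]
near-left(+x,+y) [0.4006 0.2555 0.03  ]
far-right(-4,-y) [0.6061 0.3213 0.03  ]
near(-4,+y) [0.4386 0.2022 0.03  ]
big [0.4494 0.2542 0.026 ]
small [0.5582 0.327  0.026 ]
fork+ [0.4957 0.2201 0.045 ]
fork- [0.5695 0.2688 0.045 ]
yaw 2.1931415493828044 t [0.5204373  0.26428112] res [[-0.0005  0.0002]
 [-0.0004  0.0013]
 [-0.0005 -0.0008]
 [ 0.0013 -0.0007]]
L [0.4493 0.2502]
S2 [0.4908 0.2799]
S3 [0.5257 0.305 ]
S4 [0.5566 0.3271]
rest [0.5426 0.2334]
```

```bash
cat >> h.py <<'E'
def plan(wps):
    """wps: (x,y,z,yaw_deg of tool x,N rows); prints the constant row for each leg"""
    s=robot.state(); R=Rn.from_rotvec(s['orientation']).as_matrix(); p=np.array(s['position']); yaw=np.arctan2(R[1,0],R[0,0])
    for x,y,z,yd,N in wps:
        d=(np.radians(yd)-yaw+np.pi)%(2*np.pi)-np.pi; a=-d/N   # tool z down
        yr=lambda t:np.array([[np.cos(t),np.sin(t),0],[np.sin(t),-np.cos(t),0],[0,0,-1]])
        S=sum(yr(yaw+d*k/N) for k in range(N)); sh=np.linalg.solve(S,np.array([x,y,z])-p)/.02
        print(N,'x',sh.round(3).tolist(),'az',round(a/.08,3)); p=np.array([x,y,z]); yaw+=d
E
python3 -c "
from h import *
c=load('wrist'); s=robot.state(); R=Rn.from_rotvec(s['orientation']).as_matrix()
print('tool->cam',(c['R']@R).round(3), 'cam in tool',(R.T@(-c['R'].T@c['t']-s['position'])).round(4), 'pitch tips',robot.tips_ahead)
plan([(.42,.23,.25,35.7,24)])"
```

```text
tool->cam [[ 0.     1.    -0.001]
 [-0.946 -0.    -0.324]
 [-0.324  0.001  0.946]] cam in tool [ 0.0838 -0.0004 -0.1243] pitch tips 0.019
24 x [0.347, 0.742, -0.001] az -0.529
```

```bash
python3 -c "
from h import *
plan([(.53,.28,.25,35.7,24)])"
```

```text
24 x [0.596, 0.656, -0.001] az -0.529
```

```bash
R='x'; for i in 1 2; do python3 -m creep '[[[0.5,0.6,0.66,0,0,0,-0.53],[0.5,0.6,0.66,0,0,0,-0.53],[0.5,0.6,0.66,0,0,0,-0.53],[0.5,0.6,0.66,0,0,0,-0.53],[0.5,0.6,0.66,0,0,0,-0.53],[0.5,0.6,0.66,0,0,0,-0.53],[0.5,0.6,0.66,0,0,0,-0.53],[0.5,0.6,0.66,0,0,0,-0.53],[0.5,0.6,0.66,0,0,0,-0.53],[0.5,0.6,0.66,0,0,0,-0.53],[0.5,0.6,0.66,0,0,0,-0.53],[0.5,0.6,0.66,0,0,0,-0.53]]]'; done
python3 -m creep '[[[0.5,0,0,0,0,0,0],[0.5,0,0,0,0,0,0],[0.5,0,0,0,0,0,0]]]'
python3 - <<'E'
from h import *
st(); c=grab('wrist','wb'); cv2.imwrite('pics/wb.png',c['pixels'])
E
```

```text
time: 1.15
position: [0.3454, 0.3765, 0.2501]
orientation: [3.136, 0.187, -0.0]
contact_force: [0.6, 0.5, 0.4]
opening: 0.0427
grip_force: 0.0
time: 2.15
position: [0.5333, 0.2785, 0.25]
orientation: [2.988, 0.97, -0.001]
contact_force: [-1.1, -0.0, 0.3]
opening: 0.0427
grip_force: 0.0
time: 2.4
position: [0.5322, 0.279, 0.25]
orientation: [2.989, 0.966, -0.001]
contact_force: [-0.3, 0.5, 0.1]
opening: 0.0431
grip_force: 0.0
{'time': 2.4, 'joints': [0.8159, 0.0432, 0.0874, -0.0002, -1.6157, 1.3799], 'position': [0.5322, 0.279, 0.25], 'orientation': [2.9893, 0.9658, -0.0011], 'contact_force': [-0.2932, 0.4613, 0.0511], 'opening': 0.0431, 'grip_force': 0.0}
```

View pics/wb.png

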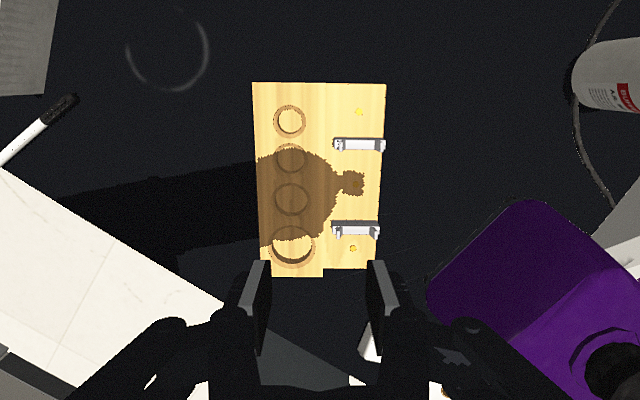

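The wrist view from above shows the block: wells at about (290,121), (291,159), (291,199) and (293,246), smallest farthest, and the forks at rows 145 and 230. I'll enlarge it for more accurate picks.

```bash
python3 - <<'E'
from h import *
c=load('wb'); g=c['pixels'][75:285,240:400].astype(float)
g=np.clip(g*1.3,0,255).astype(np.uint8)
cv2.imwrite('pics/wbc.png',cv2.rotate(cv2.resize(g,None,fx=3.75,fy=3.75,interpolation=cv2.INTER_CUBIC),cv2.ROTATE_90_CLOCKWISE))
E
```

```text
(no output)
```

View pics/wbc.png

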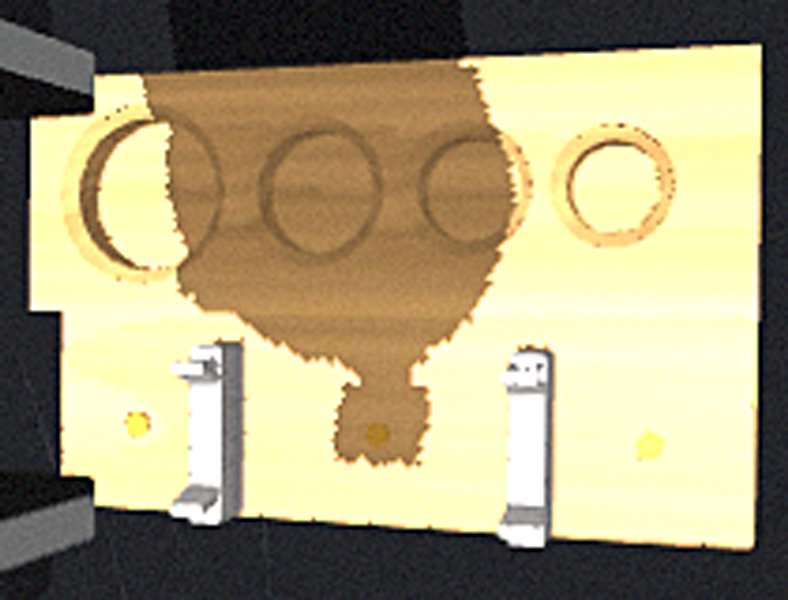

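```bash
python3 - <<'E'
from h import *
from scipy.optimize import least_squares
c=load('wb'); K,d=cam(c)
# rotated crop (xr,yr) , block point mm
D=[((762,44),(64,-102,30)),((30,310),(-4,102,30)),((752,548),(-64,-102,12)),((614,185),(30,-66,30)),((150,194),(30,66,30)),((321,190),(30,15,26))]
px=np.array([[240+y/3.75-.37,285-x/3.75-.63] for (x,y),_ in D]); B=np.array([b for _,b in D])/1000
rv=cv2.Rodrigues(c['R'])[0]
def W(q): 
    C,S=np.cos(q[2]),np.sin(q[2]); return np.c_[B[:,0]*C-B[:,1]*S+q[0],B[:,0]*S+B[:,1]*C+q[1],B[:,2]]
f=lambda q:(cv2.projectPoints(W(q),rv,c['t'],K,d)[0].reshape(-1,2)-px).ravel()
r=least_squares(f,[.52,.264,2.193]); q=r.x; print(q.round(4),np.degrees(q[2]),r.fun.reshape(-1,2).round(1))
C,S=np.cos(q[2]),np.sin(q[2])
for n,(x,y) in dict(L=(30,66),S2=(30,15),S3=(30,-28),S4=(30,-66),rest=(-38,0)).items(): print(n,((x*C-y*S)/1000+q[0]).round(4),((x*S+y*C)/1000+q[1]).round(4))
P=cloud(c); print('zcheck',[P[int(v),int(u),2].round(4) for u,v in [(275,100),(275,270),(340,200)]])
plan([(.42,-.24,.25,35.7,24)])
E
```

```text
[0.5196 0.2681 2.1849] 125.18706522546344 [[ 0.3 -0.3]
 [-0.3 -0.6]
 [ 0.5 -1.3]
 [-0.1 -0.1]
 [-0.6  1.7]
 [ 0.1  1. ]]
L 0.4483 0.2545
S2 0.49 0.2839
S3 0.5252 0.3087
S4 0.5562 0.3306
rest 0.5415 0.237
zcheck [np.float64(0.0301), np.float64(0.0313), np.float64(0.0137)]
24 x [-0.822, 0.741, 0.001] az 0.001
```

```bash
for i in 1 2; do python3 -m creep '[[[0.5,-0.82,0.74,0,0,0,0],[0.5,-0.82,0.74,0,0,0,0],[0.5,-0.82,0.74,0,0,0,0],[0.5,-0.82,0.74,0,0,0,0],[0.5,-0.82,0.74,0,0,0,0],[0.5,-0.82,0.74,0,0,0,0],[0.5,-0.82,0.74,0,0,0,0],[0.5,-0.82,0.74,0,0,0,0],[0.5,-0.82,0.74,0,0,0,0],[0.5,-0.82,0.74,0,0,0,0],[0.5,-0.82,0.74,0,0,0,0],[0.5,-0.82,0.74,0,0,0,0]]]'; done >/dev/null
python3 -m creep '[[[0.5,0,0,0,0,0,0.1],[0.5,0,0,0,0,0,0],[0.5,0,0,0,0,0,0]]]'
python3 - <<'E'
from h import *
st(); c=grab('wrist','ww'); cv2.imwrite('pics/ww.png',c['pixels'])
P=cloud(c); 
m=((P[...,2]>.004)&(P[...,2]<.13)&(c['range_z']>.18)).astype(np.uint8)
n,l,s,ce=cv2.connectedComponentsWithStats(m)
for i in range(1,n):
    if s[i,4]<40: continue
    Q=P[l==i]; z=np.percentile(Q[:,2],98); T=Q[Q[:,2]>z-.005]
    print(s[i].tolist(),'z',z.round(4),'top',T.mean(0).round(4),((T.max(0)+T.min(0))/2).round(4),'ext',np.ptp(T,0).round(3))
E
```

```text
time: 4.7
position: [0.4216, -0.2389, 0.2506]
orientation: [2.993, 0.955, 0.001]
contact_force: [-0.4, 0.4, -0.7]
opening: 0.0426
grip_force: 0.0
{'time': 4.7, 'joints': [-0.098, -0.2715, -0.2003, -0.0001, -1.6413, 2.2869], 'position': [0.4216, -0.2389, 0.2506], 'orientation': [2.9926, 0.9554, 0.001], 'contact_force': [-0.3571, 0.4154, -0.7488], 'opening': 0.0426, 'grip_force': 0.0}
[0, 0, 74, 41, 2272] z 0.0351 top [0.3951 0.0632 0.0334] [0.3952 0.0662 0.0333] ext [0.037 0.049 0.006]
[158, 0, 79, 23, 1205] z 0.0729 top [ 0.4808 -0.0706  0.0711] [ 0.4811 -0.0681  0.0718] ext [0.015 0.022 0.008]
[326, 0, 314, 372, 55347] z 0.1197 top [ 0.5889 -0.3676  0.1209] [ 0.59   -0.382   0.1224] ext [0.084 0.195 0.015]
[94, 33, 86, 84, 5241] z 0.0214 top [ 0.3951 -0.0403  0.0198] [ 0.3941 -0.0401  0.0195] ext [0.078 0.078 0.006]
[240, 102, 26, 24, 472] z 0.0417 top [ 0.4303 -0.1542  0.0402] [ 0.43   -0.154   0.0398] ext [0.013 0.013 0.006]
[284, 162, 29, 33, 723] z 0.0516 top [ 0.4029 -0.2275  0.0502] [ 0.4024 -0.2276  0.0498] ext [0.016 0.016 0.006]
[344, 183, 17, 20, 270] z 0.0326 top [ 0.4211 -0.2837  0.0313] [ 0.4207 -0.284   0.0305] ext [0.011 0.011 0.005]
[364, 186, 73, 88, 320] z 0.0113 top [ 0.4119 -0.3694  0.0094] [ 0.415  -0.359   0.0091] ext [0.036 0.132 0.006]
[0, 253, 70, 136, 6975] z 0.0596 top [ 0.0245 -0.0603  0.0594] [ 0.0141 -0.0558  0.0611] ext [0.078 0.024 0.013]
[445, 316, 11, 10, 61] z 0.0201 top [ 0.3614 -0.4809  0.0174] [ 0.361  -0.4811  0.0183] ext [0.011 0.004 0.006]
```

View pics/ww.png

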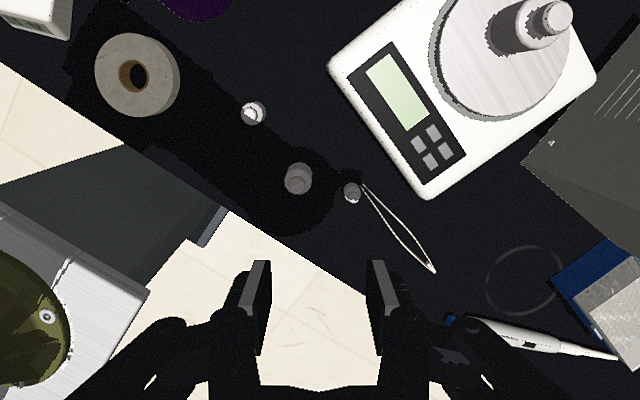

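```bash
python3 - <<'E'
from h import *
c=load('ww');s=robot.state();R=Rn.from_rotvec(s['orientation']).as_matrix()
P=(cloud(c)-s['position'])@R
for v in (268,275,285,300,315):
    for n in('ww','wb'):
        rz=load(n)['range_z'][v]; a=np.where((rz>0)&(rz<.22))[0]; L=a[(a<318)&(a>225)].max(); r=a[(a>318)&(a<415)].min()
        print(v,n,L,r,rz[L],rz[r],'tool L',P[v,L].round(4),'tool R',P[v,r].round(4) )
K,d=cam(c)
for z in(.0,.012,.019):
    X=R@np.array([0,0,z])+s['position']; print(z,cv2.projectPoints(X[None],cv2.Rodrigues(c['R'])[0],c['t'],K,d)[0].ravel())
E
```

```text
268 ww 270 367 0.15710843 0.15617456 tool L [ 0.0057 -0.0211  0.0149] tool R [0.0061 0.0219 0.0141]
268 wb 270 367 0.15530637 0.15628755 tool L [ 0.0057 -0.0211  0.0149] tool R [0.0061 0.0219 0.0141]
275 ww 271 366 0.15797606 0.15994275 tool L [ 0.0023 -0.0208  0.0146] tool R [0.0013 0.022  0.0164]
275 wb 271 366 0.15874998 0.16063121 tool L [ 0.0023 -0.0208  0.0146] tool R [0.0013 0.022  0.0164]
285 ww 271 366 0.15933758 0.16007197 tool L [-0.0027 -0.021   0.0144] tool R [-0.0031  0.022   0.015 ]
285 wb 271 366 0.15875918 0.15964368 tool L [-0.0027 -0.021   0.0144] tool R [-0.0031  0.022   0.015 ]
300 ww 271 366 0.16055425 0.15943123 tool L [-0.0099 -0.0212  0.0132] tool R [-0.0092  0.0219  0.0122]
300 wb 271 366 0.15982188 0.15984191 tool L [-0.0099 -0.0212  0.0132] tool R [-0.0092  0.0219  0.0122]
315 ww 268 368 0.14962031 0.15018503 tool L [-0.0096 -0.0211  0.0017] tool R [-0.01    0.0216  0.0022]
315 wb 268 368 0.14909346 0.1504422 tool L [-0.0096 -0.0211  0.0017] tool R [-0.01    0.0216  0.0022]
0.0 [317.45260865 298.2097918 ]
0.012 [317.51353538 282.6595071 ]
0.019 [317.5452744  274.56868873]
```

The wrist image shows third at (253,112), second at (298,178), small at (352,192) and the forceps from (362,187) to (433,270). I'll approach the small one first, with a close check before descending.

```bash
python3 -c "
from h import *
plan([(.421,-.2843,.1,35.2,9)])"
```

```text
9 x [-0.15, 0.204, 0.836] az 0.006
```

```bash
python3 -m creep '[[[0.5,-0.15,0.2,0.84,0,0,0],[0.5,-0.15,0.2,0.84,0,0,0],[0.5,-0.15,0.2,0.84,0,0,0],[0.5,-0.15,0.2,0.84,0,0,0],[0.5,-0.15,0.2,0.84,0,0,0],[0.5,-0.15,0.2,0.84,0,0,0],[0.5,-0.15,0.2,0.84,0,0,0],[0.5,-0.15,0.2,0.84,0,0,0],[0.5,-0.15,0.2,0.84,0,0,0],[0.5,0,0,0,0,0,0],[0.5,0,0,0,0,0,0],[0.5,0,0,0,0,0,0]]]' >/dev/null
cat >> h.py <<'E'
def near(name,h,box=.03):
    """top-of-knob centre in tool frame near the TCP axis, from the wrist depth"""
    s=robot.state(); R=Rn.from_rotvec(s['orientation']).as_matrix(); c=grab('wrist',name); P=cloud(c); T=(P-s['position'])@R
    m=(abs(P[...,2]-h-.0015)<.004)&(abs(T[...,0])<box)&(abs(T[...,1])<box)
    v,u=np.where(m); Q=T[m]; print(len(Q),'pix',u.min(),u.max(),v.min(),v.max(),'mean',Q.mean(0).round(4),'mid',((Q.max(0)+Q.min(0))/2).round(4),'ext',np.ptp(Q,axis=0).round(4),'units',(Q.mean(0)/.02).round(3)); return c
E
python3 - <<'E'
from h import *
st(); near('n1',.031)
E
```

```text
{'time': 5.75, 'joints': [-0.1958, -0.177, -0.3952, 0.0007, -1.351, 2.3854], 'position': [0.4212, -0.2841, 0.1005], 'orientation': [2.9911, 0.9563, 0.0016], 'contact_force': [-0.3053, -0.2136, 0.153], 'opening': 0.0427, 'grip_force': 0.0}
286 pix 308 326 222 240 mean [ 0.0003 -0.0004  0.0693] mid [-0.0006 -0.0005  0.0696] ext [0.0116 0.0108 0.0048] units [ 0.016 -0.022  3.463]
```

```bash
python3 -m creep '[[[0.5,0,-0.04,0.6,0,0,0],[0.5,0,0,0.6,0,0,0],[0.5,0,0,0.6,0,0,0],[0.5,0,0,0.6,0,0,0],[0.5,0,0,0.6,0,0,0],[0.5,0,0,0,0,0,0],[0.5,0,0,0,0,0,0]]]' 
python3 -m creep '[[[0,0,0,0,0,0,0],[0,0,0,0,0,0,0],[0,0,0,0,0,0,0],[0,0,0,0,0,0,0],[0,0,0,0,0,0,0],[0,0,0,0,0,0,0],[0,0,0,0,0,0,0],[0,0,0,0,0,0,0]]]' 40
python3 -m creep '[[[0,0,0,-0.3,0,0,0],[0,0,0,-0.6,0,0,0],[0,0,0,-1,0,0,0],[0,0,0,-1,0,0,0],[0,0,0,-1,0,0,0],[0,0,0,-1,0,0,0],[0,0,0,-1,0,0,0],[0,0,0,-1,0,0,0],[0,0,0,-1,0,0,0],[0,0,0,-1,0,0,0],[0,0,0,-1,0,0,0],[0,0,0,0,0,0,0]]]'
python3 - <<'E'
from h import *
c=grab('wrist','held1'); cv2.imwrite('pics/held1.png',cv2.resize(c['pixels'][220:400,200:440],None,fx=3,fy=3))
plan([(.42,.0,.27,35.2,12),(.5562,.3306,.25,35.2,18)])
E
```

```text
time: 6.38
position: [0.4193, -0.2838, 0.038]
orientation: [-2.992, -0.955, 0.003]
contact_force: [-0.4, -0.3, 0.2]
opening: 0.0429
grip_force: 0.0
time: 7.05
position: [0.4205, -0.2841, 0.04]
orientation: [2.992, 0.955, 0.001]
contact_force: [-0.4, 0.4, 5.3]
opening: 0.009
grip_force: 39.3
time: 8.05
position: [0.4208, -0.2847, 0.2426]
orientation: [2.988, 0.953, 0.007]
contact_force: [-0.3, -0.5, 0.6]
opening: 0.0088
grip_force: 39.2
12 x [0.682, -0.968, -0.124] az 0.004
18 x [0.839, -0.532, 0.056] az -0.0
```

View pics/held1.png

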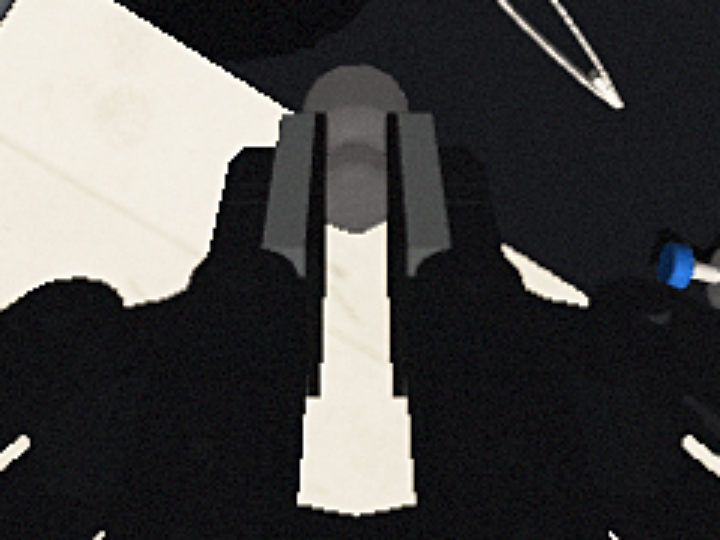

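The small weight is held straight between the pads, with its body centred at about column 318. Next is the carry to its well.

```bash
python3 -m creep '[[[0,0.68,-0.97,-0.12,0,0,0],[0,0.68,-0.97,-0.12,0,0,0],[0,0.68,-0.97,-0.12,0,0,0],[0,0.68,-0.97,-0.12,0,0,0],[0,0.68,-0.97,-0.12,0,0,0],[0,0.68,-0.97,-0.12,0,0,0],[0,0.68,-0.97,-0.12,0,0,0],[0,0.68,-0.97,-0.12,0,0,0],[0,0.68,-0.97,-0.12,0,0,0],[0,0.68,-0.97,-0.12,0,0,0],[0,0.68,-0.97,-0.12,0,0,0],[0,0.68,-0.97,-0.12,0,0,0]]]' >/dev/null
for i in 1 2; do python3 -m creep '[[[0,0.84,-0.53,0.06,0,0,0],[0,0.84,-0.53,0.06,0,0,0],[0,0.84,-0.53,0.06,0,0,0],[0,0.84,-0.53,0.06,0,0,0],[0,0.84,-0.53,0.06,0,0,0],[0,0.84,-0.53,0.06,0,0,0],[0,0.84,-0.53,0.06,0,0,0],[0,0.84,-0.53,0.06,0,0,0],[0,0.84,-0.53,0.06,0,0,0]]]'; done >/dev/null
python3 -m creep '[[[0,0,0,0.9,0,0,0],[0,0,0,0.9,0,0,0],[0,0,0,0.9,0,0,0],[0,0,0,0.9,0,0,0],[0,0,0,0.9,0,0,0],[0,0,0,0.9,0,0,0],[0,0,0,0.9,0,0,0],[0,0,0,0.5,0,0,0],[0,0,0,0,0,0,0],[0,0,0,0,0,0,0]]]' 
python3 - <<'E'
from h import *
s=st(); c=grab('wrist','p1'); cv2.imwrite('pics/p1.png',cv2.resize(c['pixels'][170:350,200:440],None,fx=3.3,fy=3.3,interpolation=cv2.INTER_CUBIC))
K,d=cam(c); R=Rn.from_rotvec(s['orientation']).as_matrix()
for X in ([.5562,.3306,.03],R@np.array([0,0,.04])+s['position']): 
    u=cv2.projectPoints(np.array([X]),cv2.Rodrigues(c['R'])[0],c['t'],K,d)[0].ravel(); print(u,(u-[200,170])*3.3)
plan([(.5562,.3306,.1,35.2,1)])
E
```

```text
time: 11.43
position: [0.554, 0.3308, 0.1079]
orientation: [2.992, 0.955, -0.002]
contact_force: [0.3, 0.1, -0.1]
opening: 0.0086
grip_force: 39.2
{'time': 11.4333, 'joints': [0.8479, 0.1886, -0.0141, 0.0003, -1.3696, 1.3406], 'position': [0.554, 0.3308, 0.1079], 'orientation': [2.9919, 0.9548, -0.0019], 'contact_force': [0.3116, 0.1098, -0.1064], 'opening': 0.0086, 'grip_force': 39.1873}
[320.16181539 223.33297091] [396.53399079 175.99880399]
[317.75909302 254.12126941] [388.60500696 277.60018906]
1 x [0.05, 0.074, 0.46] az 0.044
```

View pics/p1.png

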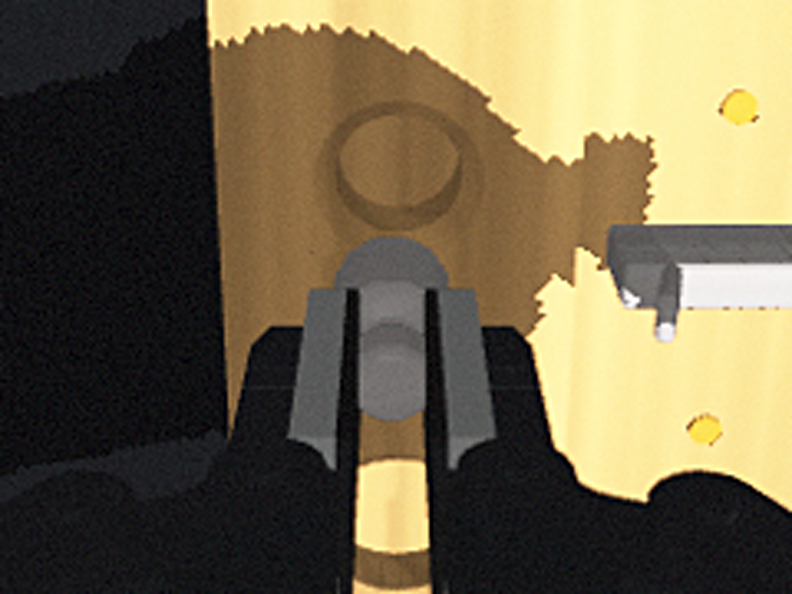

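```bash
python3 - <<'E'
from h import *
s=robot.state();R=Rn.from_rotvec(s['orientation']).as_matrix(); c=load('p1')
for (u,v),z in (((400,167),.03),((399,170.5),.026),((400,160),.014)):
    X=plane(c,200+u/3.3-.35,170+v/3.3-.35,z); print(X.round(4),((X-s['position'])@R/.02).round(3))
E
```

```text
[0.5581 0.3314 0.03  ] [0.149 0.094 3.96 ]
[0.5561 0.3302 0.026 ] [0.034 0.086 4.16 ]
[0.5542 0.3285 0.014 ] [-0.094  0.1    4.76 ]
```

```bash
python3 -m creep '[[[0,0.05,0.09,0,0,0,0.04],[0,0,0,0.4,0,0,0],[0,0,0,0.4,0,0,0],[0,0,0,0.4,0,0,0],[0,0,0,0.3,0,0,0],[0,0,0,0.3,0,0,0],[0,0,0,0.3,0,0,0],[0,0,0,0.3,0,0,0],[0,0,0,0.15,0,0,0],[0,0,0,0.1,0,0,0],[0,0,0,0,0,0,0],[0,0,0,0,0,0,0]]]' 20
```

```text
time: 12.48
position: [0.5562, 0.3304, 0.0555]
orientation: [2.994, 0.95, 0.001]
contact_force: [1.3, 0.2, -0.0]
opening: 0.0085
grip_force: 39.2
```

```bash
python3 -m creep '[[[0,0,0,0.07,0,0,0],[0,0,0,0,0,0,0],[0,0,0,0,0,0,0],[0.2,0,0,0,0,0,0],[0.35,0,0,0,0,0,0],[0.35,0,0,0,0,0,0],[0.35,0,0,0,0,0,0]]]'
python3 -m creep '[[[0.4,0,0,-0.4,0,0,0],[0.4,0,0,-0.6,0,0,0],[0.4,0,0,-1,0,0,0],[0.4,0,0,-1,0,0,0],[0.4,0,0,-1,0,0,0],[0.4,0,0,-1,0,0,0],[0.4,0,0,-1,0,0,0],[0.4,0,0,-1,0,0,0],[0.4,0,0,-1,0,0,0],[0.4,0,0,-1,0,0,0],[0.4,0,0,-1,0,0,0],[0.4,0,0,0,0,0,0]]]'
python3 - <<'E'
from h import *
near('a1',.045,.05)
plan([(.42,.05,.25,35.2,16),(.430,-.1542,.11,35.2,12)])
E
```

```text
time: 13.07
position: [0.5561, 0.3303, 0.054]
orientation: [2.994, 0.95, 0.0]
contact_force: [0.6, -0.5, 0.5]
opening: 0.03
grip_force: 0.0
time: 14.07
position: [0.5573, 0.3305, 0.2611]
orientation: [-2.992, -0.949, -0.014]
contact_force: [0.8, 0.1, 0.4]
opening: 0.034
grip_force: 0.0
144 pix 312 367 170 200 mean [-0.0083  0.0125  0.2157] mid [-0.0133  0.0219  0.2156] ext [0.0316 0.0557 0.004 ] units [-0.414  0.623 10.786]
16 x [-0.855, 0.47, 0.027] az 0.0
12 x [-0.456, 0.719, 0.583] az -0.0
```

```bash
python3 - <<'E'
from h import *
s=robot.state();R=Rn.from_rotvec(s['orientation']).as_matrix();c=load('a1');P=cloud(c);T=(P-s['position'])@R
m=(abs(P[...,2]-.045)<.006)&(abs(T[...,0])<.02)&(abs(T[...,1])<.012);print(m.sum(),P[m].mean(0),P[m].max(0),T[m].mean(0))
plan([(.430,-.1542,.25,35.2,24),(.430,-.1542,.11,35.2,8)])
E
```

```text
116 [0.556885   0.33046077 0.04505922] [0.5621283  0.33577855 0.04735557] [-1.42714074e-03  1.19486359e-04  2.13595121e-01]
24 x [-0.798, 0.673, 0.018] az 0.0
8 x [0.0, -0.0, 0.875] az -0.0
```

```bash
for i in 1 2; do python3 -m creep '[[[0.5,-0.8,0.67,0.02,0,0,0],[0.5,-0.8,0.67,0.02,0,0,0],[0.5,-0.8,0.67,0.02,0,0,0],[0.5,-0.8,0.67,0.02,0,0,0],[0.5,-0.8,0.67,0.02,0,0,0],[0.5,-0.8,0.67,0.02,0,0,0],[0.5,-0.8,0.67,0.02,0,0,0],[0.5,-0.8,0.67,0.02,0,0,0],[0.5,-0.8,0.67,0.02,0,0,0],[0.5,-0.8,0.67,0.02,0,0,0],[0.5,-0.8,0.67,0.02,0,0,0],[0.5,-0.8,0.67,0.02,0,0,0]]]'; done >/dev/null
python3 -m creep '[[[0.5,0,0,0.87,0,0,0],[0.5,0,0,0.87,0,0,0],[0.5,0,0,0.87,0,0,0],[0.5,0,0,0.87,0,0,0],[0.5,0,0,0.87,0,0,0],[0.5,0,0,0.87,0,0,0],[0.5,0,0,0.87,0,0,0],[0.5,0,0,0.87,0,0,0],[0.5,0,0,0,0,0,0],[0.5,0,0,0,0,0,0],[0.5,0,0,0,0,0,0]]]' 
python3 - <<'E'
from h import *
near('n2',.040)
plan([(.430,-.1542,.0485,35.2,1)])
E
```

```text
time: 17.03
position: [0.4282, -0.1541, 0.1065]
orientation: [2.993, 0.95, 0.002]
contact_force: [-0.2, 0.2, -0.4]
opening: 0.043
grip_force: 0.0
402 pix 308 331 218 240 mean [0.0027 0.001  0.0664] mid [0.0026 0.001  0.0666] ext [0.0138 0.0136 0.0046] units [0.137 0.049 3.318]
1 x [0.059, 0.052, 2.915] az 0.005
```

```bash
python3 -m creep '[[[0.5,0.12,0.03,0,0,0,0],[0.5,0,0,0.6,0,0,0],[0.5,0,0,0.6,0,0,0],[0.5,0,0,0.6,0,0,0],[0.5,0,0,0.6,0,0,0],[0.5,0,0,0.5,0,0,0],[0.5,0,0,0,0,0,0],[0.5,0,0,0,0,0,0],[0.5,0,0,0,0,0,0]]]' 
python3 -m creep '[[[0,0,0,0,0,0,0],[0,0,0,0,0,0,0],[0,0,0,0,0,0,0],[0,0,0,0,0,0,0],[0,0,0,0,0,0,0],[0,0,0,0,0,0,0],[0,0,0,0,0,0,0],[0,0,0,0,0,0,0]]]' 40
python3 -m creep '[[[0,0,0,-0.3,0,0,0],[0,0,0,-0.6,0,0,0],[0,0,0,-1,0,0,0],[0,0,0,-1,0,0,0],[0,0,0,-1,0,0,0],[0,0,0,-1,0,0,0],[0,0,0,-1,0,0,0],[0,0,0,-1,0,0,0],[0,0,0,-1,0,0,0],[0,0,0,-1,0,0,0],[0,0,0,-1,0,0,0],[0,0,0,-1,0,0,0]]]'
python3 - <<'E'
from h import *
plan([(.5252,.3087,.27,35.2,24),(.5252,.3087,.12,35.2,10)])
E
```

```text
time: 17.83
position: [0.4303, -0.1531, 0.0475]
orientation: [2.994, 0.95, 0.0]
contact_force: [0.1, 0.2, 0.6]
opening: 0.0428
grip_force: 0.0
time: 18.5
position: [0.4305, -0.1531, 0.0478]
orientation: [2.994, 0.95, 0.002]
contact_force: [-0.7, 0.0, 5.5]
opening: 0.011
grip_force: 39.2
time: 19.5
position: [0.4295, -0.1529, 0.2665]
orientation: [-2.994, -0.95, 0.001]
contact_force: [0.2, 0.3, -1.1]
opening: 0.0113
grip_force: 39.2
24 x [0.717, -0.671, -0.007] az 0.0
10 x [0.0, -0.0, 0.75] az -0.0
```

```bash
for i in 1 2; do python3 -m creep '[[[0,0.72,-0.67,-0.01,0,0,0],[0,0.72,-0.67,-0.01,0,0,0],[0,0.72,-0.67,-0.01,0,0,0],[0,0.72,-0.67,-0.01,0,0,0],[0,0.72,-0.67,-0.01,0,0,0],[0,0.72,-0.67,-0.01,0,0,0],[0,0.72,-0.67,-0.01,0,0,0],[0,0.72,-0.67,-0.01,0,0,0],[0,0.72,-0.67,-0.01,0,0,0],[0,0.72,-0.67,-0.01,0,0,0],[0,0.72,-0.67,-0.01,0,0,0],[0,0.72,-0.67,-0.01,0,0,0]]]'; done >/dev/null
python3 -m creep '[[[0,0,0,0.77,0,0,0],[0,0,0,0.77,0,0,0],[0,0,0,0.77,0,0,0],[0,0,0,0.77,0,0,0],[0,0,0,0.77,0,0,0],[0,0,0,0.77,0,0,0],[0,0,0,0.77,0,0,0],[0,0,0,0.77,0,0,0],[0,0,0,0.77,0,0,0],[0,0,0,0.77,0,0,0],[0,0,0,0,0,0,0],[0,0,0,0,0,0,0]]]'
python3 - <<'E'
from h import *
s=st(); c=grab('wrist','p2'); cv2.imwrite('pics/p2.png',cv2.resize(c['pixels'][170:350,200:440],None,fx=3.3,fy=3.3,interpolation=cv2.INTER_CUBIC))
K,d=cam(c); R=Rn.from_rotvec(s['orientation']).as_matrix()
for X in ([.5252,.3087,.03],R@np.array([0,0,.048])+s['position']): 
    u=cv2.projectPoints(np.array([X]),cv2.Rodrigues(c['R'])[0],c['t'],K,d)[0].ravel(); print(u,(u-[200,170])*3.3)
plan([(.5252,.3087,.0625,35.2,1)])
E
```

```text
time: 22.5
position: [0.5266, 0.3086, 0.1154]
orientation: [2.993, 0.95, -0.003]
contact_force: [-0.6, 0.1, -1.2]
opening: 0.0107
grip_force: 39.2
{'time': 22.5, 'joints': [0.8579, 0.0953, -0.1032, -0.0, -1.3747, 1.3275], 'position': [0.5266, 0.3086, 0.1154], 'orientation': [2.9932, 0.95, -0.0033], 'contact_force': [-0.6057, 0.127, -1.1933], 'opening': 0.0107, 'grip_force': 39.1899}
[316.4302601  222.67643218] [384.21985833 173.83222618]
[317.7599222  247.27135978] [388.60774324 254.99548726]
1 x [-0.089, -0.044, 2.715] az 0.004
```

View pics/p2.png

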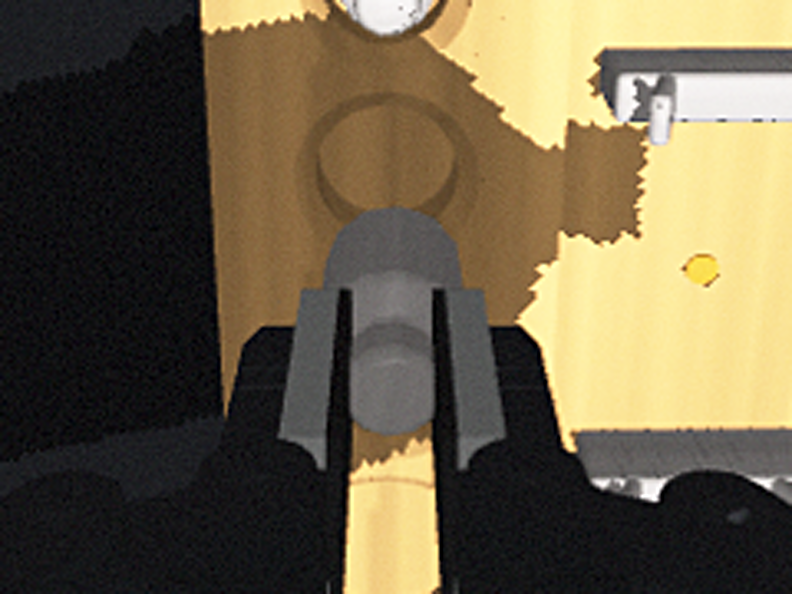

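```bash
python3 -m creep '[[[0,-0.03,-0.04,0,0,0,0],[0,0,0,0.4,0,0,0],[0,0,0,0.4,0,0,0],[0,0,0,0.4,0,0,0],[0,0,0,0.3,0,0,0],[0,0,0,0.3,0,0,0],[0,0,0,0.3,0,0,0],[0,0,0,0.3,0,0,0],[0,0,0,0.15,0,0,0],[0,0,0,0.05,0,0,0],[0,0,0,0,0,0,0],[0,0,0,0,0,0,0]]]'
```

```text
time: 23.55
position: [0.5262, 0.3095, 0.0642]
orientation: [-2.994, -0.95, -0.001]
contact_force: [-0.3, 0.1, -1.1]
opening: 0.0111
grip_force: 39.2
```

```bash
python3 -m creep '[[[0,0,0,0.08,0,0,0],[0,0,0,0,0,0,0],[0,0,0,0,0,0,0],[0.2,0,0,0,0,0,0],[0.35,0,0,0,0,0,0],[0.35,0,0,0,0,0,0],[0.35,0,0,0,0,0,0]]]'
python3 -m creep '[[[0.4,0,0,-0.4,0,0,0],[0.4,0,0,-0.6,0,0,0],[0.4,0,0,-1,0,0,0],[0.4,0,0,-1,0,0,0],[0.4,0,0,-1,0,0,0],[0.4,0,0,-1,0,0,0],[0.4,0,0,-1,0,0,0],[0.4,0,0,-1,0,0,0],[0.4,0,0,-1,0,0,0],[0.4,0,0,-1,0,0,0],[0.4,0,0,-0.6,0,0,0],[0.4,0,0,0,0,0,0]]]'
python3 - <<'E'
from h import *
near('a2',.054,.02)
plan([(.4029,-.2275,.26,35.2,30),(.4029,-.2275,.12,35.2,8)])
E
```

```text
time: 24.13
position: [0.5261, 0.3094, 0.0625]
orientation: [2.994, 0.95, 0.0]
contact_force: [-0.7, -0.2, 0.2]
opening: 0.0299
grip_force: 0.0
time: 25.13
position: [0.527, 0.3097, 0.2591]
orientation: [-2.993, -0.95, -0.01]
contact_force: [0.5, -0.7, 0.4]
opening: 0.0343
grip_force: 0.0
156 pix 312 325 171 184 mean [-0.0024  0.0005  0.2049] mid [-0.0027  0.0005  0.2045] ext [0.013  0.0125 0.0049] units [-0.118  0.023 10.246]
30 x [-0.684, 0.613, -0.006] az 0.0
8 x [0.0, -0.0, 0.875] az -0.0
```

```bash
for i in 1 2 3; do python3 -m creep '[[[0.5,-0.68,0.61,0,0,0,0],[0.5,-0.68,0.61,0,0,0,0],[0.5,-0.68,0.61,0,0,0,0],[0.5,-0.68,0.61,0,0,0,0],[0.5,-0.68,0.61,0,0,0,0],[0.5,-0.68,0.61,0,0,0,0],[0.5,-0.68,0.61,0,0,0,0],[0.5,-0.68,0.61,0,0,0,0],[0.5,-0.68,0.61,0,0,0,0],[0.5,-0.68,0.61,0,0,0,0]]]'; done >/dev/null
python3 -m creep '[[[0.5,0,0,0.87,0,0,0],[0.5,0,0,0.87,0,0,0],[0.5,0,0,0.87,0,0,0],[0.5,0,0,0.87,0,0,0],[0.5,0,0,0.87,0,0,0],[0.5,0,0,0.87,0,0,0],[0.5,0,0,0.87,0,0,0],[0.5,0,0,0.87,0,0,0],[0.5,0,0,0,0,0,0],[0.5,0,0,0,0,0,0],[0.5,0,0,0,0,0,0]]]' 
python3 - <<'E'
from h import *
near('n3',.050)
plan([(.4029,-.2275,.0565,35.2,1)])
E
```

```text
time: 28.6
position: [0.4039, -0.2253, 0.1161]
orientation: [2.993, 0.95, 0.001]
contact_force: [0.2, 0.3, -0.1]
opening: 0.0424
grip_force: 0.0
567 pix 306 333 224 249 mean [-0.0019  0.0009  0.0659] mid [-0.0026  0.001   0.0662] ext [0.0163 0.016  0.0046] units [-0.096  0.044  3.295]
1 x [-0.118, 0.056, 2.998] az 0.004
```

```bash
python3 -m creep '[[[0.5,-0.1,0.03,0,0,0,0],[0.5,0,0,0.6,0,0,0],[0.5,0,0,0.6,0,0,0],[0.5,0,0,0.6,0,0,0],[0.5,0,0,0.6,0,0,0],[0.5,0,0,0.58,0,0,0],[0.5,0,0,0,0,0,0],[0.5,0,0,0,0,0,0],[0.5,0,0,0,0,0,0]]]' 
python3 -m creep '[[[0,0,0,0,0,0,0],[0,0,0,0,0,0,0],[0,0,0,0,0,0,0],[0,0,0,0,0,0,0],[0,0,0,0,0,0,0],[0,0,0,0,0,0,0],[0,0,0,0,0,0,0],[0,0,0,0,0,0,0]]]' 60
python3 -m creep '[[[0,0,0,-0.3,0,0,0],[0,0,0,-0.6,0,0,0],[0,0,0,-1,0,0,0],[0,0,0,-1,0,0,0],[0,0,0,-1,0,0,0],[0,0,0,-1,0,0,0],[0,0,0,-1,0,0,0],[0,0,0,-1,0,0,0],[0,0,0,-1,0,0,0],[0,0,0,-1,0,0,0],[0,0,0,-1,0,0,0],[0,0,0,-1,0,0,0]]]'
python3 - <<'E'
from h import *
plan([(.4905,.2842,.275,35.2,27),(.4905,.2842,.13,35.2,9)])
E
```

```text
time: 29.4
position: [0.4027, -0.2268, 0.0559]
orientation: [2.994, 0.95, 0.0]
contact_force: [-0.2, 1.1, 1.0]
opening: 0.0427
grip_force: 0.0
time: 30.07
position: [0.403, -0.2268, 0.0564]
orientation: [2.993, 0.95, 0.002]
contact_force: [0.1, -0.6, 5.7]
opening: 0.0133
grip_force: 58.8
time: 31.07
position: [0.402, -0.2264, 0.2748]
orientation: [-2.994, -0.95, 0.001]
contact_force: [0.2, 0.0, -2.0]
opening: 0.0134
grip_force: 58.8
27 x [0.679, -0.678, -0.0] az 0.0
9 x [0.0, -0.0, 0.806] az -0.0
```

```bash
for i in 1 2 3; do python3 -m creep '[[[0,0.68,-0.68,0,0,0,0],[0,0.68,-0.68,0,0,0,0],[0,0.68,-0.68,0,0,0,0],[0,0.68,-0.68,0,0,0,0],[0,0.68,-0.68,0,0,0,0],[0,0.68,-0.68,0,0,0,0],[0,0.68,-0.68,0,0,0,0],[0,0.68,-0.68,0,0,0,0],[0,0.68,-0.68,0,0,0,0]]]'; done >/dev/null
python3 -m creep '[[[0,0,0,0.81,0,0,0],[0,0,0,0.81,0,0,0],[0,0,0,0.81,0,0,0],[0,0,0,0.81,0,0,0],[0,0,0,0.81,0,0,0],[0,0,0,0.81,0,0,0],[0,0,0,0.81,0,0,0],[0,0,0,0.81,0,0,0],[0,0,0,0.81,0,0,0],[0,0,0,0,0,0,0],[0,0,0,0,0,0,0],[0,0,0,0,0,0,0]]]'
python3 - <<'E'
from h import *
s=st(); c=grab('wrist','p3'); cv2.imwrite('pics/p3.png',cv2.resize(c['pixels'][170:350,200:440],None,fx=3.3,fy=3.3,interpolation=cv2.INTER_CUBIC))
K,d=cam(c); R=Rn.from_rotvec(s['orientation']).as_matrix()
for X in ([.4900,.2839,.03],R@np.array([0,0,.056])+s['position']): 
    u=cv2.projectPoints(np.array([X]),cv2.Rodrigues(c['R'])[0],c['t'],K,d)[0].ravel(); print(u,(u-[200,170])*3.3)
plan([(.4900,.2839,.0710,35.2,1)])
E
```

```text
time: 34.32
position: [0.4911, 0.2853, 0.1291]
orientation: [2.994, 0.95, 0.002]
contact_force: [0.9, 0.1, -1.6]
opening: 0.0135
grip_force: 58.8
{'time': 34.3167, 'joints': [0.88, -0.0258, -0.2025, 0.0007, -1.3931, 1.3054], 'position': [0.4911, 0.2853, 0.1291], 'orientation': [2.9943, 0.9504, 0.0019], 'contact_force': [0.9488, 0.0831, -1.6433], 'opening': 0.0135, 'grip_force': 58.8458}
[318.59323227 216.49479949] [391.35766649 153.43283832]
[317.82976499 241.00433452] [388.83822446 234.31430391]
1 x [-0.096, 0.03, 2.919] az 0.004
```

View pics/p3.png

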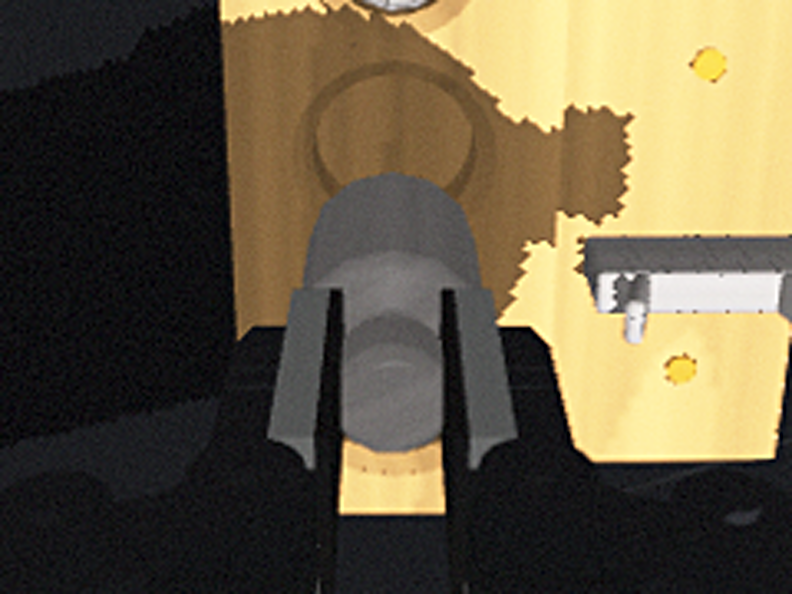

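```bash
python3 -m creep '[[[0,-0.03,0.03,0.2,0,0,0],[0,0,0,0.4,0,0,0],[0,0,0,0.4,0,0,0],[0,0,0,0.4,0,0,0],[0,0,0,0.3,0,0,0],[0,0,0,0.3,0,0,0],[0,0,0,0.3,0,0,0],[0,0,0,0.3,0,0,0],[0,0,0,0.15,0,0,0],[0,0,0,0.05,0,0,0],[0,0,0,0,0,0,0],[0,0,0,0,0,0,0]]]'
```

```text
time: 35.37
position: [0.4907, 0.2844, 0.072]
orientation: [2.994, 0.95, 0.001]
contact_force: [0.7, 0.3, -1.1]
opening: 0.0133
grip_force: 58.8
```

```bash
python3 -m creep '[[[0,0,0,0.08,0,0,0],[0,0,0,0,0,0,0],[0,0,0,0,0,0,0],[0.2,0,0,0,0,0,0],[0.4,0,0,0,0,0,0],[0.4,0,0,0,0,0,0],[0.4,0,0,0,0,0,0]]]'
python3 -m creep '[[[0.4,0,0,-0.4,0,0,0],[0.4,0,0,-0.6,0,0,0],[0.4,0,0,-1,0,0,0],[0.4,0,0,-1,0,0,0],[0.4,0,0,-1,0,0,0],[0.4,0,0,-1,0,0,0],[0.4,0,0,-1,0,0,0],[0.4,0,0,-1,0,0,0],[0.4,0,0,-1,0,0,0],[0.4,0,0,-1,0,0,0],[0.5,0,0,-0.6,0,0,0],[0.5,0,0,0,0,0,0]]]'
python3 - <<'E'
from h import *
near('a3',.064,.02)
plan([(.62,-.285,.275,35.2,30)])
E
```

```text
time: 35.95
position: [0.4907, 0.2844, 0.0703]
orientation: [2.994, 0.95, 0.001]
contact_force: [0.5, -0.5, -0.3]
opening: 0.0342
grip_force: 0.0
time: 36.95
position: [0.4915, 0.2846, 0.2667]
orientation: [-2.993, -0.949, -0.009]
contact_force: [-0.6, 0.3, 0.2]
opening: 0.0425
grip_force: 0.0
228 pix 310 326 170 186 mean [-2.700e-03  1.000e-04  2.025e-01] mid [-0.0027 -0.      0.2025] ext [0.0159 0.0154 0.005 ] units [-1.3300e-01  6.0000e-03  1.0123e+01]
30 x [-0.372, 0.9, -0.018] az 0.0
```

```bash
for i in 1 2 3; do python3 -m creep '[[[0.6,-0.38,0.91,-0.03,0,0,0],[0.6,-0.38,0.91,-0.03,0,0,0],[0.6,-0.38,0.91,-0.03,0,0,0],[0.6,-0.38,0.91,-0.03,0,0,0],[0.6,-0.38,0.91,-0.03,0,0,0],[0.6,-0.38,0.91,-0.03,0,0,0],[0.6,-0.38,0.91,-0.03,0,0,0],[0.6,-0.38,0.91,-0.03,0,0,0],[0.6,-0.38,0.91,-0.03,0,0,0],[0.6,-0.38,0.91,-0.03,0,0,0]]]'; done >/dev/null
python3 -m creep '[[[0.6,0,0,0.87,0,0,0],[0.6,0,0,0.87,0,0,0],[0.6,0,0,0.87,0,0,0],[0.6,0,0,0.87,0,0,0],[0.6,0,0,0,0,0,0],[0.6,0,0,0,0,0,0],[0.6,0,0,0,0,0,0]]]' 
python3 - <<'E'
from h import *
near('n4',.119,.04); s=st()
E
```

```text
time: 40.08
position: [0.6192, -0.2934, 0.2114]
orientation: [2.994, 0.95, 0.0]
contact_force: [0.5, -0.6, 1.9]
opening: 0.0511
grip_force: 0.0
764 pix 308 339 201 231 mean [0.0012 0.0038 0.0923] mid [0.0003 0.0037 0.0925] ext [0.0215 0.0206 0.0047] units [0.059 0.19  4.613]
{'time': 40.1333, 'joints': [-0.1513, 0.2647, 0.2644, 0.0007, -1.5687, 2.3367], 'position': [0.6195, -0.2934, 0.212], 'orientation': [2.993, 0.9499, 0.002], 'contact_force': [0.0066, 0.1095, 0.2662], 'opening': 0.0512, 'grip_force': 0.0}
```

```bash
python3 -m creep '[[[0.6,0.06,0.165,0.5,0,0,0],[0.6,0,0,0.7,0,0,0],[0.6,0,0,0.3,0,0,0],[0.6,0,0,0,0,0,0],[0.6,0,0,0,0,0,0]]]' 
python3 - <<'E'
from h import *
near('n5',.119,.03); s=st()
E
```

```text
time: 40.55
position: [0.622, -0.2953, 0.1804]
orientation: [2.994, 0.95, -0.001]
contact_force: [-0.2, -0.2, 0.6]
opening: 0.051
grip_force: 0.0
962 pix 301 337 220 253 mean [0.0002 0.0007 0.0612] mid [-0.0006  0.0007  0.0615] ext [0.0216 0.0209 0.0048] units [0.01  0.037 3.06 ]
{'time': 40.6, 'joints': [-0.1537, 0.2768, 0.223, 0.0007, -1.5163, 2.3391], 'position': [0.6222, -0.2954, 0.1813], 'orientation': [2.9935, 0.9501, 0.0006], 'contact_force': [-0.5932, -0.2467, 0.3268], 'opening': 0.0512, 'grip_force': 0.0}
```

```bash
python3 -m creep '[[[0.6,0,0.01,0.5,0,0,0],[0.6,0,0,0.6,0,0,0],[0.6,0,0,0.6,0,0,0],[0.6,0,0,0.6,0,0,0],[0.6,0,0,0.4,0,0,0],[0.6,0,0,0.25,0,0,0],[0.6,0,0,0,0,0,0],[0.6,0,0,0,0,0,0],[0.6,0,0,0,0,0,0]]]' 
python3 -m creep '[[[0,0,0,0,0,0,0],[0,0,0,0,0,0,0],[0,0,0,0,0,0,0],[0,0,0,0,0,0,0],[0,0,0,0,0,0,0],[0,0,0,0,0,0,0],[0,0,0,0,0,0,0],[0,0,0,0,0,0,0],[0,0,0,0,0,0,0]]]' 100
python3 -m creep '[[[0,0,0,-0.3,0,0,0],[0,0,0,-0.6,0,0,0],[0,0,0,-0.8,0,0,0],[0,0,0,-0.8,0,0,0],[0,0,0,-0.8,0,0,0],[0,0,0,-0.8,0,0,0],[0,0,0,-0.8,0,0,0],[0,0,0,-0.8,0,0,0],[0,0,0,-0.8,0,0,0],[0,0,0,-0.8,0,0,0],[0,0,0,-0.8,0,0,0],[0,0,0,-0.4,0,0,0]]]'
python3 - <<'E'
from h import *
plan([(.4493,.2549,.29,35.2,30),(.4493,.2549,.145,35.2,9)])
E
```

```text
time: 41.35
position: [0.6225, -0.2956, 0.1224]
orientation: [2.993, 0.95, 0.001]
contact_force: [0.2, -0.2, -0.1]
opening: 0.0512
grip_force: 0.0
time: 42.1
position: [0.6225, -0.2956, 0.1227]
orientation: [2.993, 0.95, 0.002]
contact_force: [0.2, 0.7, 5.5]
opening: 0.0174
grip_force: 98.0
time: 43.1
position: [0.6221, -0.2955, 0.2933]
orientation: [2.994, 0.95, 0.001]
contact_force: [0.7, -0.3, -4.3]
opening: 0.0173
grip_force: 98.3
30 x [0.293, -0.916, 0.006] az 0.0
9 x [0.0, -0.0, 0.806] az -0.0
```

```bash
for i in 1 2 3; do python3 -m creep '[[[0,0.29,-0.92,0,0,0,0],[0,0.29,-0.92,0,0,0,0],[0,0.29,-0.92,0,0,0,0],[0,0.29,-0.92,0,0,0,0],[0,0.29,-0.92,0,0,0,0],[0,0.29,-0.92,0,0,0,0],[0,0.29,-0.92,0,0,0,0],[0,0.29,-0.92,0,0,0,0],[0,0.29,-0.92,0,0,0,0],[0,0.29,-0.92,0,0,0,0]]]'; done >/dev/null
python3 -m creep '[[[0,0,0,0.5,0,0,0],[0,0,0,0.81,0,0,0],[0,0,0,0.81,0,0,0],[0,0,0,0.81,0,0,0],[0,0,0,0.81,0,0,0],[0,0,0,0.81,0,0,0],[0,0,0,0.81,0,0,0],[0,0,0,0.81,0,0,0],[0,0,0,0.81,0,0,0],[0,0,0,0,0,0,0],[0,0,0,0,0,0,0],[0,0,0,0,0,0,0]]]'
python3 - <<'E'
from h import *
s=st(); c=grab('wrist','p4'); cv2.imwrite('pics/p4.png',cv2.resize(c['pixels'][170:350,200:440],None,fx=3.3,fy=3.3,interpolation=cv2.INTER_CUBIC))
K,d=cam(c); R=Rn.from_rotvec(s['orientation']).as_matrix()
for X in ([.4483,.2545,.03],R@np.array([0,0,.07])+s['position']): 
    u=cv2.projectPoints(np.array([X]),cv2.Rodrigues(c['R'])[0],c['t'],K,d)[0].ravel(); print(u,(u-[200,170])*3.3)
plan([(.4483,.2545,.085,35.2,1)])
E
```

```text
time: 46.6
position: [0.4463, 0.2558, 0.1529]
orientation: [2.994, 0.95, 0.002]
contact_force: [0.1, 0.5, -4.5]
opening: 0.0172
grip_force: 98.7
{'time': 46.6, 'joints': [0.9128, -0.1816, -0.3028, 0.0007, -1.4489, 1.2724], 'position': [0.4463, 0.2558, 0.1529], 'orientation': [2.9943, 0.9502, 0.0015], 'contact_force': [0.1209, 0.4784, -4.4557], 'opening': 0.0172, 'grip_force': 98.687}
[320.87722591 201.69168109] [398.89484549 104.5825476 ]
[317.83746429 231.08202371] [388.86363217 201.57067826]
1 x [0.029, 0.117, 3.415] az 0.003
```

View pics/p4.png

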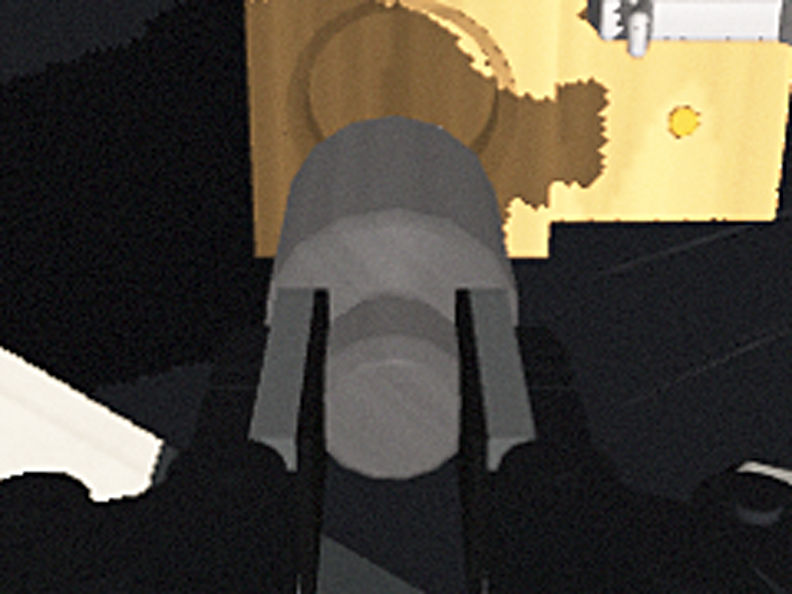

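```bash
python3 - <<'E'
from h import *
s=robot.state();R=Rn.from_rotvec(s['orientation']).as_matrix(); c=load('p4')
X=plane(c,200+530/3.3-.35,170+258/3.3-.35,.03); print(((X-s['position'])@R*1000).round(1),'edge x +36 = well')
X=plane(c,200+660/3.3-.35,170+220/3.3-.35,.012); print(((X-s['position'])@R*1000).round(1))
X=plane(c,200+401.5/3.3-.35,170+94/3.3-.35,.026); print(((X-s['position'])@R*1000).round(1))
E
```

```text
[-37.2  32.8 123.2] edge x +36 = well
[-35.7  67.2 141.2]
[  1.8   2.7 127.3]
```

```bash
python3 -m creep '[[[0,0.045,0.09,0.4,0,0,0],[0,0,0,0.4,0,0,0],[0,0,0,0.4,0,0,0],[0,0,0,0.4,0,0,0],[0,0,0,0.4,0,0,0],[0,0,0,0.3,0,0,0],[0,0,0,0.3,0,0,0],[0,0,0,0.3,0,0,0],[0,0,0,0.2,0,0,0],[0,0,0,0.15,0,0,0],[0,0,0,0,0,0,0],[0,0,0,0,0,0,0]]]'
```

```text
time: 47.65
position: [0.4478, 0.255, 0.087]
orientation: [2.994, 0.95, 0.0]
contact_force: [-0.4, -0.6, -5.2]
opening: 0.0171
grip_force: 98.7
```

```bash
python3 -m creep '[[[0,0,0,0.1,0,0,0],[0,0,0,0,0,0,0],[0,0,0,0,0,0,0],[0.25,0,0,0,0,0,0],[0.45,0,0,0,0,0,0],[0.45,0,0,0,0,0,0],[0.45,0,0,0,0,0,0]]]'
python3 -m creep '[[[0.45,0,0,-0.4,0,0,0],[0.45,0,0,-0.6,0,0,0],[0.45,0,0,-1,0,0,0],[0.45,0,0,-1,0,0,0],[0.45,0,0,-1,0,0,0],[0.45,0,0,-1,0,0,0],[0.45,0,0,-1,0,0,0],[0.45,0,0,-1,0,0,0],[0.45,0,0,-1,0,0,0],[0.45,0,0,-1,0,0,0],[0.5,0,0,-0.6,0,0,0],[0.5,0,0,0,0,0,0]]]'
python3 - <<'E'
from h import *
near('a4',.081,.02)
c=load('ww'); P=cloud(c); m=np.zeros((400,640),bool); m[186:276,358:440]=1; m&=(P[...,2]>.004)&(P[...,2]<.016)
Q=P[m][:,:2]; r=cv2.minAreaRect((Q*1000).astype(np.float32)); print(r)
Q=cv2.boxPoints(r); print(Q.round(1))
E
```

```text
time: 48.23
position: [0.4483, 0.2553, 0.086]
orientation: [-2.994, -0.95, -0.003]
contact_force: [-1.1, -0.4, 0.4]
opening: 0.0381
grip_force: 0.0
time: 49.23
position: [0.4486, 0.2552, 0.2814]
orientation: [-2.993, -0.949, -0.009]
contact_force: [-0.2, -0.7, 0.4]
opening: 0.0424
grip_force: 0.0
374 pix 307 329 169 190 mean [-0.0028  0.      0.2001] mid [-0.0036 -0.      0.2004] ext [0.021  0.021  0.0049] units [-0.142  0.    10.007]
((429.6811218261719, -360.1349792480469), (142.86827087402344, 45.497169494628906), 72.488525390625)
[[ 386.5 -421.4]
 [ 429.9 -435.1]
 [ 472.9 -298.9]
 [ 429.5 -285.2]]
```

```bash
python3 - <<'E'
from h import *
c=load('ww'); A=plane(c,362,186,.005);B=plane(c,434.5,272,.005); print(A,B,(A+B)/2,np.linalg.norm(A-B)); a=np.degrees(np.arctan2(*(B-A)[1::-1])); print(a)
m=(A+B)/2
plan([(m[0],m[1],.26,a,36),(m[0],m[1],.12,a,8)])
E
```

```text
[ 0.43109995 -0.29084653  0.005     ] [ 0.39716464 -0.4268003   0.005     ] [ 0.41413229 -0.35882341  0.005     ] 0.1401250590169414
-104.01516495181268
36 x [0.542, 0.965, 0.027] az 0.844
8 x [-0.0, -0.0, 0.875] az -0.0
```

```bash
python3 - <<'E'
from h import *
plan([(.414,-.359,.27,35.2,33),(.414,-.359,.27,-104,33),(.414,-.359,.12,-104,8)])
E
```

```text
33 x [-0.579, 0.731, 0.014] az 0.0
33 x [0.0, -0.0, -0.0] az 0.92
8 x [-0.0, -0.0, 0.938] az -0.0
```

```bash
for i in 1 2 3; do python3 -m creep '[[[0.5,-0.58,0.73,0.01,0,0,0],[0.5,-0.58,0.73,0.01,0,0,0],[0.5,-0.58,0.73,0.01,0,0,0],[0.5,-0.58,0.73,0.01,0,0,0],[0.5,-0.58,0.73,0.01,0,0,0],[0.5,-0.58,0.73,0.01,0,0,0],[0.5,-0.58,0.73,0.01,0,0,0],[0.5,-0.58,0.73,0.01,0,0,0],[0.5,-0.58,0.73,0.01,0,0,0],[0.5,-0.58,0.73,0.01,0,0,0],[0.5,-0.58,0.73,0.01,0,0,0]]]'; done >/dev/null
for i in 1 2 3; do python3 -m creep '[[[0.5,0,0,0,0,0,0.92],[0.5,0,0,0,0,0,0.92],[0.5,0,0,0,0,0,0.92],[0.5,0,0,0,0,0,0.92],[0.5,0,0,0,0,0,0.92],[0.5,0,0,0,0,0,0.92],[0.5,0,0,0,0,0,0.92],[0.5,0,0,0,0,0,0.92],[0.5,0,0,0,0,0,0.92],[0.5,0,0,0,0,0,0.92],[0.5,0,0,0,0,0,0.92]]]'; done >/dev/null
python3 -m creep '[[[0.5,0,0,0.94,0,0,0],[0.5,0,0,0.94,0,0,0],[0.5,0,0,0.94,0,0,0],[0.5,0,0,0.94,0,0,0],[0.5,0,0,0.94,0,0,0],[0.5,0,0,0.94,0,0,0],[0.5,0,0,0.94,0,0,0],[0.5,0,0,0.94,0,0,0],[0.5,0,0,0,0,0,0],[0.5,0,0,0,0,0,0]]]'
python3 - <<'E'
from h import *
s=st(); c=grab('wrist','f1'); cv2.imwrite('pics/f1.png',c['pixels'])
E
```

```text
time: 55.62
position: [0.412, -0.3591, 0.1187]
orientation: [1.934, -2.473, -0.004]
contact_force: [0.9, 0.5, 0.5]
opening: 0.0427
grip_force: 0.0
{'time': 55.6167, 'joints': [-0.349, -0.0754, -0.2692, 0.0001, -1.3802, 0.1056], 'position': [0.412, -0.3591, 0.1187], 'orientation': [1.9343, -2.4733, -0.0042], 'contact_force': [0.8551, 0.5231, 0.482], 'opening': 0.0427, 'grip_force': 0.0}
```

View pics/f1.png

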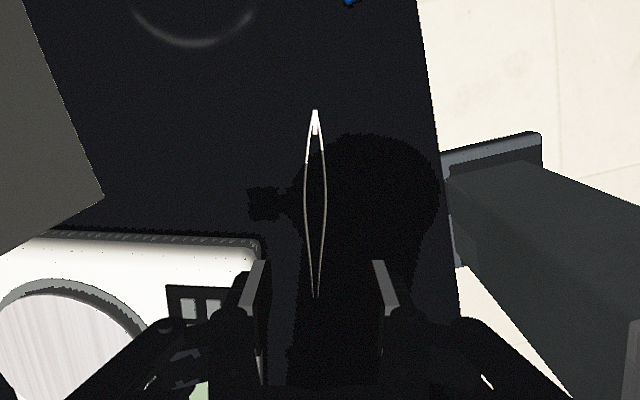

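```bash
python3 - <<'E'
from h import *
s=robot.state();R=Rn.from_rotvec(s['orientation']).as_matrix(); c=load('f1'); P=cloud(c); T=(P-s['position'])@R
A=plane(c,315,110,.008);B=plane(c,316.5,298,.008)
a,b=[(X-s['position'])@R for X in(A,B)]; print(a,b,(a+b)/2,np.linalg.norm(A-B),np.arctan2(*(a-b)[1::-1]))
for X in ((303,195),(327,195),(304,210),(327,210)): print('leg',((plane(c,*X,.008)-s['position'])@R).round(4))
m=(P[...,2]>.012)&(P[...,2]<.2)&(c['range_z']>.19)&(abs(T[...,0])<.05); Q=T[m]; print('obst y',Q[Q[:,1]<0][:,1].max(), P[m][:,2].max()); 
for lo,hi in((-.05,-.03),(-.03,-.01),(-.01,.02),(.02,.05)):
    q=Q[(Q[:,0]>lo)&(Q[:,0]<hi)&(Q[:,1]<0)]; print(lo,q[:,1].max() if len(q) else None)
E
```

```text
[ 0.0663989 -0.0013715  0.11234  ] [-0.07474618 -0.00063115  0.11225354] [-0.00417364 -0.00100133  0.11229677] 0.14114704287433505 -0.005245223418812234
leg [ 0.0089 -0.0099  0.1123]
leg [0.0089 0.0068 0.1123]
leg [-0.0022 -0.0093  0.1123]
leg [-0.0022  0.0069  0.1123]
obst y -0.04095233087773024 0.06592197337722502
-0.05 -0.04100304976919938
-0.03 -0.04095233087773024
-0.01 -0.1419968384043998
0.02 -0.14434015377936746
```

The forceps lie from (315,110) to (316,298), lengthwise along the tool x axis and nearly centred. The balance corner is left of the fingers, so I'll narrow the opening before descending.

```bash
python3 -m creep '[[[0.32,-0.19,-0.07,0,0,0,0],[0.32,0,0,0.5,0,0,0],[0.32,0,0,0.6,0,0,0],[0.32,0,0,0.6,0,0,0],[0.32,0,0,0.6,0,0,0],[0.32,0,0,0.6,0,0,0],[0.32,0,0,0.6,0,0,0],[0.32,0,0,0.6,0,0,0],[0.32,0,0,0.4,0,0,0],[0.32,0,0,0.25,0,0,0],[0.32,0,0,0,0,0,0],[0.32,0,0,0,0,0,0]]]'
python3 - <<'E'
from h import *
s=st(); c=grab('wrist','f2'); cv2.imwrite('pics/f2.png',cv2.resize(c['pixels'][150:350,200:440],None,fx=2.5,fy=2.5))
E
```

```text
time: 56.67
position: [0.4152, -0.3562, 0.0251]
orientation: [1.935, -2.474, 0.0]
contact_force: [0.4, -0.3, -0.3]
opening: 0.027
grip_force: 0.0
{'time': 56.6667, 'joints': [-0.3414, -0.0075, -0.3807, 0.0004, -1.1976, 0.0979], 'position': [0.4152, -0.3562, 0.0251], 'orientation': [1.9353, -2.4743, 0.0004], 'contact_force': [0.3801, -0.2952, -0.3396], 'opening': 0.027, 'grip_force': 0.0}
```

View pics/f2.png

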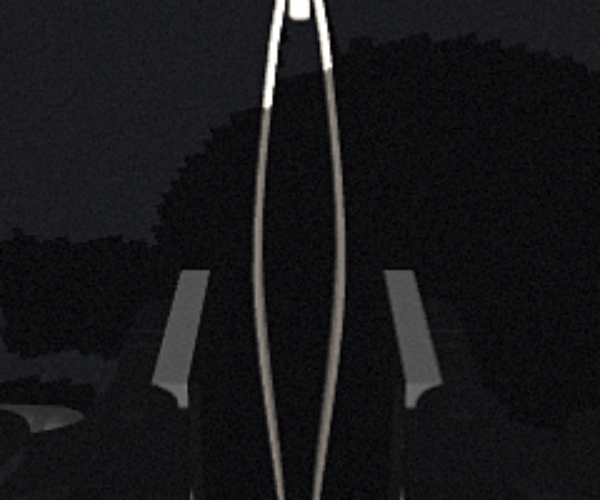

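```bash
python3 -m creep '[[[0.32,0.2,0,0,0,0,0],[0.32,0.2,0,0.17,0,0,0],[0.32,0,0,0,0,0,0],[0,0,0,0,0,0,0],[0,0,0,0,0,0,0],[0,0,0,0,0,0,0],[0,0,0,0,0,0,0],[0,0,0,0,0,0,0],[0,0,0,0,0,0,0],[0,0,0,0,0,0,0],[0,0,0,0,0,0,0]]]' 40
python3 -m creep '[[[0,0,0,-0.3,0,0,0],[0,0,0,-0.6,0,0,0],[0,0,0,-1,0,0,0],[0,0,0,-1,0,0,0],[0,0,0,-1,0,0,0],[0,0,0,-1,0,0,0],[0,0,0,-1,0,0,0],[0,0,0,-1,0,0,0],[0,0,0,-1,0,0,0],[0,0,0,-1,0,0,0],[0,0,0,-1,0,0,0],[0,0,0,-1,0,0,0]]]'
python3 - <<'E'
from h import *
s=st(); c=grab('wrist','f3'); cv2.imwrite('pics/f3.png',cv2.resize(c['pixels'][50:350,200:440],None,fx=2,fy=2)); 
E
```

```text
time: 57.63
position: [0.4132, -0.3638, 0.0216]
orientation: [1.935, -2.475, 0.0]
contact_force: [-0.3, -0.0, 1.0]
opening: 0.0143
grip_force: 39.8
time: 58.63
position: [0.4129, -0.3638, 0.242]
orientation: [-1.935, 2.474, -0.002]
contact_force: [0.1, 0.3, 0.1]
opening: 0.0146
grip_force: 39.7
{'time': 58.6333, 'joints': [-0.3569, -0.0941, -0.062, 0.0004, -1.6015, 0.1134], 'position': [0.4129, -0.3638, 0.242], 'orientation': [-1.935, 2.4744, -0.0022], 'contact_force': [0.1083, 0.3076, 0.1018], 'opening': 0.0146, 'grip_force': 39.7389}
```

View pics/f3.png

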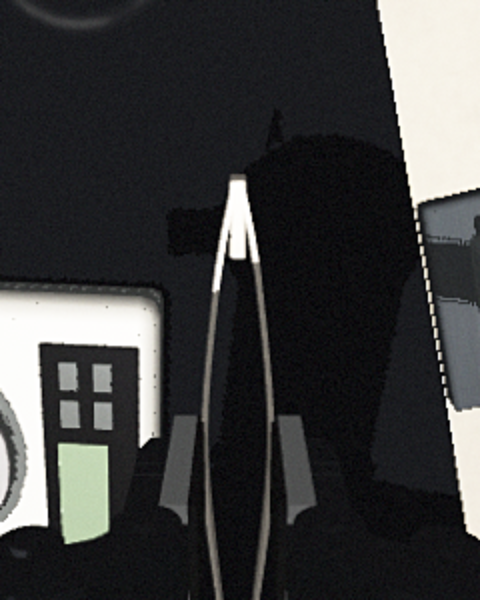

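```bash
python3 - <<'E'
from h import *
s=robot.state();R=Rn.from_rotvec(s['orientation']).as_matrix(); c=load('f3')
z=s['position'][2]-.017; X=(plane(c,200+238/2,50+174/2,z)-s['position'])@R; print('tip',X)
off=X[0]-.071; print('off',off)
d=np.radians(-54.8); t=np.array([.5415,.237])-off*np.array([np.cos(d),np.sin(d)]); print('TCP target',t)
print((Rn.from_rotvec(s['orientation']).as_matrix()[:2,0]))
plan([(.40,-.05,.29,-104,16),(.40,-.05,.29,-54.8,12),(t[0],t[1],.27,-54.8,18),(t[0],t[1],.12,-54.8,9)])
E
```

```text
tip [0.0625315  0.00084509 0.01721462]
off -0.008468497961623286
TCP target [0.54638152 0.23008001]
[-0.24110243 -0.97049329]
16 x [-0.945, 0.279, -0.135] az 0.001
12 x [-0.0, -0.0, -0.0] az -0.894
18 x [-0.401, -0.781, 0.056] az -0.0
9 x [-0.0, -0.0, 0.833] az -0.0
```

```bash
for i in 1 2; do python3 -m creep '[[[0,-0.94,0.28,-0.13,0,0,0],[0,-0.94,0.28,-0.13,0,0,0],[0,-0.94,0.28,-0.13,0,0,0],[0,-0.94,0.28,-0.13,0,0,0],[0,-0.94,0.28,-0.13,0,0,0],[0,-0.94,0.28,-0.13,0,0,0],[0,-0.94,0.28,-0.13,0,0,0],[0,-0.94,0.28,-0.13,0,0,0]]]'; done >/dev/null
python3 -m creep '[[[0,0,0,0,0,0,-0.89],[0,0,0,0,0,0,-0.89],[0,0,0,0,0,0,-0.89],[0,0,0,0,0,0,-0.89],[0,0,0,0,0,0,-0.89],[0,0,0,0,0,0,-0.89],[0,0,0,0,0,0,-0.89],[0,0,0,0,0,0,-0.89],[0,0,0,0,0,0,-0.89],[0,0,0,0,0,0,-0.89],[0,0,0,0,0,0,-0.89],[0,0,0,0,0,0,-0.89]]]' 
for i in 1 2; do python3 -m creep '[[[0,-0.4,-0.78,0.03,0,0,0],[0,-0.4,-0.78,0.03,0,0,0],[0,-0.4,-0.78,0.03,0,0,0],[0,-0.4,-0.78,0.03,0,0,0],[0,-0.4,-0.78,0.03,0,0,0],[0,-0.4,-0.78,0.03,0,0,0],[0,-0.4,-0.78,0.03,0,0,0],[0,-0.4,-0.78,0.03,0,0,0],[0,-0.4,-0.78,0.03,0,0,0]]]'; done
python3 -m creep '[[[0,0,0,0,0,0,0],[0,0,0,0,0,0,0]]]'
python3 - <<'E'
from h import *
s=st(); plan([(.5464,.2301,.12,-54.8,8)])
E
```

```text
time: 61.02
position: [0.3985, -0.0505, 0.2822]
orientation: [-2.788, 1.445, -0.002]
contact_force: [0.4, 0.1, 0.5]
opening: 0.0146
grip_force: 39.7
time: 61.77
position: [0.4726, 0.0899, 0.2769]
orientation: [-2.786, 1.45, -0.001]
contact_force: [0.3, 0.1, 0.2]
opening: 0.0144
grip_force: 39.7
time: 62.52
position: [0.5464, 0.2294, 0.2714]
orientation: [-2.786, 1.45, -0.001]
contact_force: [-0.1, -0.0, 0.1]
opening: 0.0141
grip_force: 39.7
time: 62.68
position: [0.546, 0.2291, 0.2705]
orientation: [2.787, -1.449, -0.0]
contact_force: [0.1, 0.0, -0.3]
opening: 0.0144
grip_force: 39.7
{'time': 62.6833, 'joints': [0.7356, 0.023, 0.1038, 0.0002, -1.6523, -0.1239], 'position': [0.546, 0.2291, 0.2705], 'orientation': [2.7866, -1.4492, -0.0001], 'contact_force': [0.0855, 0.0259, -0.2524], 'opening': 0.0144, 'grip_force': 39.7383}
8 x [-0.004, -0.006, 0.94] az -0.004
```

I've now viewed 16 pictures, which is over the limit of 14, so I'll view no more and use depth numbers only.

```bash
python3 -m creep '[[[0,0,0,0.9,0,0,0],[0,0,0,0.9,0,0,0],[0,0,0,0.9,0,0,0],[0,0,0,0.9,0,0,0],[0,0,0,0.9,0,0,0],[0,0,0,0.9,0,0,0],[0,0,0,0.9,0,0,0],[0,0,0,0.9,0,0,0],[0,0,0,0.9,0,0,0],[0,0,0,0.6,0,0,0],[0,0,0,0,0,0,0],[0,0,0,0,0,0,0]]]'
python3 - <<'E'
from h import *
s=robot.state();R=Rn.from_rotvec(s['orientation']).as_matrix(); c=grab('wrist','f4'); P=cloud(c);T=(P-s['position'])@R
# prong tops of visible forks (z 38..47) in tool frame
m=(P[...,2]>.037)&(P[...,2]<.049)&(abs(T[...,1])<.03)&(c['range_z']>.1)
n,l,st_,ce=cv2.connectedComponentsWithStats(m.astype(np.uint8))
for i in range(1,n):
    if st_[i,4]>8: Q=T[l==i]; print(st_[i].tolist(),'x',Q[:,0].min().round(4),Q[:,0].max().round(4),'y',Q[:,1].min().round(4),Q[:,1].max().round(4),'wz',P[l==i][:,2].max().round(4))
f=(T[...,2]<.022)&(T[...,2]>.005)&(T[...,0]>.02)&(abs(T[...,1])<.02)
Q=T[f]; print('forceps y near fork',[ (round(a,3),Q[(abs(Q[:,0]-a)<.003)][:,1].min().round(4),Q[(abs(Q[:,0]-a)<.003)][:,1].max().round(4)) for a in (.03,.04,.05,.058) if (abs(Q[:,0]-a)<.003).any()])
plan([(.5464,.2301,.0546,-54.8,1)])
E
```

```text
time: 63.68
position: [0.5461, 0.2283, 0.0969]
orientation: [2.786, -1.45, 0.001]
contact_force: [0.2, -0.5, 1.0]
opening: 0.0143
grip_force: 39.7
[329, 331, 10, 28, 140] x -0.0758 -0.0634 y 0.0061 0.0116 wz 0.049
[320, 336, 8, 32, 141] x -0.0841 -0.0673 y 0.0007 0.0051 wz 0.0489
[327, 360, 5, 12, 25] x -0.0874 -0.077 y 0.005 0.0075 wz 0.049
forceps y near fork [(0.03, np.float64(-0.0064), np.float64(0.0061)), (0.04, np.float64(-0.0055), np.float64(0.0051)), (0.05, np.float64(-0.0043), np.float64(0.0039)), (0.058, np.float64(-0.003), np.float64(0.0023))]
1 x [-0.065, -0.034, 2.159] az -0.042
```

```bash
python3 - <<'E'
from h import *
s=robot.state();R=Rn.from_rotvec(s['orientation']).as_matrix(); c=load('f4'); P=cloud(c);T=(P-s['position'])@R
for lo,hi in ((.022,.028),(.028,.034),(.034,.04),(.04,.05)):
    m=(P[...,2]>lo)&(P[...,2]<hi)&(abs(T[...,1])<.027)&(T[...,0]>-.09)&(T[...,0]<.09)&(c['range_z']>.1)&(T[...,2]>.03)
    Q=T[m]; print(lo,m.sum()); 
    if m.sum():
        h,xe,ye=np.histogram2d(Q[:,0],Q[:,1],bins=[np.arange(-.09,.091,.01),np.arange(-.027,.0271,.006)])
        for a,r in zip(xe,h): 
            if r.any(): print('  x',a.round(3),r.astype(int))
E
```

```text
0.022 284
  x -0.09 [ 0  0  0  0 38  0  0  0  0]
  x -0.08 [ 0  0  0  0 40  7  0  0  0]
  x -0.07 [ 0  0  0  0 11 41 10  0  0]
  x -0.05 [ 0  0  0 40 44 48  5  0  0]
0.028 1184
  x -0.09 [ 0  5 82 71 53  0  0  0  0]
  x -0.08 [ 0  0 49 62 34  8  0  0  0]
  x -0.07 [ 0  0 33 75 62 34 19  0  0]
  x -0.06 [  0   0  12  78 118  99   5   0   0]
  x -0.05 [  0   0   0  78 108  97   2   0   0]
0.034 83
  x -0.08 [ 0  0  0  0 20 10  0  0  0]
  x -0.07 [ 0  0  0  0  0 27 26  0  0]
0.04 339
  x -0.09 [ 0  0  0  0  1 27  0  0  0]
  x -0.08 [  0   0   0   0  33 103  38   3   0]
  x -0.07 [ 0  0  0  0  0 53 81  0  0]
```

```bash
python3 - <<'E'
from h import *
s=robot.state();R=Rn.from_rotvec(s['orientation']).as_matrix(); c=load('f4'); P=cloud(c);T=(P-s['position'])@R
m=(T[...,0]>.015)&(T[...,0]<.075)&(abs(T[...,1])<.06)&(T[...,2]>.03)
for a in np.arange(.015,.075,.006):
    mm=m&(abs(T[...,0]-a)<.003); print(a.round(3),[ (int(np.median(P[...,2][mm&(abs(T[...,1]-b)<.003)])*1000) if (mm&(abs(T[...,1]-b)<.003)).any() else None) for b in np.arange(-.06,.061,.006)])
E
```

```text
0.015 [6, 5, 11, 11, 7, 6, 5, 6, 7, 6, 6, 6, 6, 7, 7, 7, 8, 13, 12, 7, 7]
0.021 [0, 0, 0, 0, 0, 0, 0, 0, 0, 0, 0, 0, 0, 0, 0, 0, 0, 0, 0, 0, 1]
0.027 [0, 0, 0, 0, 0, 0, 0, 0, 0, 1, 1, 0, 0, 0, 0, 0, 0, 0, 0, 1, 0]
0.033 [0, 0, 0, 0, 0, 0, 0, 0, 0, 0, 0, 0, 0, 0, 0, 0, 0, 0, 0, 1, 0]
0.039 [0, 0, 0, 0, 0, 0, 0, 0, 0, 0, None, 0, 0, 0, 0, 0, 0, 0, 0, 0, 0]
0.045 [0, 0, 0, 0, 0, 0, 0, 0, 0, 0, 1, 0, 0, 0, 0, 0, 1, 0, 0, 0, 0]
0.051 [1, 0, 0, 0, 0, 0, 0, 0, 0, 0, 0, 0, 0, 0, 1, 0, 0, 0, 0, 0, 0]
0.057 [0, 0, 0, 0, 0, 0, 0, 0, 0, 0, 0, 0, 0, 0, 0, 0, 0, 0, 1, 0, 0]
0.063 [0, 0, 0, 0, 0, 0, 0, 0, 0, 0, 0, 0, 0, 0, 0, 0, 1, 1, 0, 1, 1]
0.069 [0, 0, 0, 0, 0, 0, 0, 1, 0, 0, 0, 0, 1, 0, 0, 1, 0, 0, 0, 0, 0]
```

The forceps are turned across the row: the 125.2° yaw is the block's x axis, so they need tool x at 35.2°. I'll lift, turn by 90° and come down again.

```bash
python3 -m creep '[[[0,0,0,-0.6,0,0,0],[0,0,0,-0.9,0,0,0],[0,0,0,-0.9,0,0,0],[0,0,0,-0.9,0,0,0],[0,0,0,-0.9,0,0,0],[0,0,0,-0.9,0,0,0],[0,0,0,-0.9,0,0,0],[0,0,0,-0.9,0,0,0],[0,0,0,-0.9,0,0,0],[0,0,0,0,0,0,0]]]' >/dev/null
for i in 1 2; do python3 -m creep '[[[0,0,0,0,0,0,-0.89],[0,0,0,0,0,0,-0.89],[0,0,0,0,0,0,-0.89],[0,0,0,0,0,0,-0.89],[0,0,0,0,0,0,-0.89],[0,0,0,0,0,0,-0.89],[0,0,0,0,0,0,-0.89],[0,0,0,0,0,0,-0.89],[0,0,0,0,0,0,-0.89],[0,0,0,0,0,0,-0.89],[0,0,0,0,0,0,-0.89]]]'; done
python3 -m creep '[[[0,0,0,0,0,0,0],[0,0,0,0,0,0,0]]]' >/dev/null
python3 - <<'E'
from h import *
s=st(); plan([(.5484,.2419,.11,35.2,8)])
E
```

```text
time: 65.48
position: [0.5462, 0.2287, 0.2542]
orientation: [-3.129, 0.271, -0.003]
contact_force: [0.1, 0.1, -0.2]
opening: 0.0146
grip_force: 39.7
time: 66.4
position: [0.5462, 0.2287, 0.2542]
orientation: [-2.996, -0.943, -0.003]
contact_force: [-0.0, -0.2, 0.0]
opening: 0.0147
grip_force: 39.7
{'time': 66.5667, 'joints': [0.7351, 0.0184, 0.0686, 0.0003, -1.6194, 1.4403], 'position': [0.5462, 0.2288, 0.2537], 'orientation': [-2.9988, -0.9351, -0.0026], 'contact_force': [0.593, -0.3016, 0.4352], 'opening': 0.0146, 'grip_force': 39.7379}
8 x [0.058, -0.059, 0.898] az -0.015
```

```bash
python3 -m creep '[[[0,0.06,-0.06,0.88,0,0,-0.02],[0,0.06,-0.06,0.88,0,0,-0.02],[0,0.06,-0.06,0.88,0,0,-0.02],[0,0.06,-0.06,0.88,0,0,-0.02],[0,0.06,-0.06,0.88,0,0,-0.02],[0,0.06,-0.06,0.88,0,0,-0.02],[0,0.06,-0.06,0.88,0,0,-0.02],[0,0.06,-0.06,0.88,0,0,0],[0,0,0,0,0,0,0],[0,0,0,0,0,0,0]]]'
python3 - <<'E'
from h import *
s=robot.state();R=Rn.from_rotvec(s['orientation']).as_matrix(); c=grab('wrist','f5'); P=cloud(c);T=(P-s['position'])@R
m=(T[...,0]>-.08)&(T[...,0]<.06)&(abs(T[...,1])<.04)&(T[...,2]>.03)&(P[...,2]>.037)&(P[...,2]<.05)
n,l,S,ce=cv2.connectedComponentsWithStats(m.astype(np.uint8))
for i in range(1,n):
    if S[i,4]>5: Q=T[l==i]; print(S[i].tolist(),'x',Q[:,0].min().round(4),Q[:,0].max().round(4),'y',Q[:,1].min().round(4),Q[:,1].max().round(4),'wz',P[l==i][:,2].max().round(4))
m=(T[...,0]>.02)&(T[...,0]<.06)&(abs(T[...,1])<.03)&(T[...,2]>.03)
for a in np.arange(.02,.06,.004):
    mm=m&(abs(T[...,0]-a)<.002); print(a.round(3),[ (int(np.median(P[...,2][mm&(abs(T[...,1]-b)<.002)])*1000) if (mm&(abs(T[...,1]-b)<.002)).any() else None) for b in np.arange(-.028,.029,.004)])
plan([(.5484,.2419,.0546,35.2,1)])
E
```

```text
time: 67.4
position: [0.5482, 0.2418, 0.1114]
orientation: [2.993, 0.953, -0.002]
contact_force: [-0.6, -0.0, 0.7]
opening: 0.0145
grip_force: 39.7
[281, 162, 13, 20, 213] x 0.0317 0.0416 y -0.0206 -0.0143 wz 0.0476
[344, 162, 13, 20, 215] x 0.0316 0.0414 y 0.0151 0.0214 wz 0.0475
0.02 [13, 13, 13, 12, 12, 13, 13, 12, 12, 12, 12, 12, 12, 12, 1]
0.024 [13, 13, 12, 12, 12, 12, 12, 13, 12, 12, 12, 13, 12, 12, 0]
0.028 [12, 13, None, 13, 12, 12, 12, None, 13, 12, 12, 12, None, 12, 0]
0.032 [12, 33, 45, 41, 33, 32, 32, None, 32, 32, 33, 39, 45, 32, 0]
0.036 [13, 32, 45, 41, 33, 32, 32, None, 32, 33, 32, 38, 45, 32, 0]
0.04 [12, 28, 32, 35, 29, 30, 30, None, 30, 30, 30, 34, 32, 30, 0]
0.044 [12, 12, 12, 13, 12, 12, 13, None, 12, 12, 12, 13, 12, 12, 1]
0.048 [12, 12, 12, 12, 12, 12, 12, None, 12, 13, 13, 12, 12, 12, 1]
0.052 [13, 12, 12, 12, 12, 12, 12, 13, 12, 12, 13, 13, 13, 12, 0]
0.056 [12, 12, 12, 12, 12, 12, 12, 12, 12, 12, 12, 12, 12, 12, 0]
1 x [-0.026, -0.004, 2.908] az 0.032
```

The far fork is centred on the tool (y about 0, x 36.5 mm, as expected), so I'll lower and release.

```bash
python3 -m creep '[[[0,0,0,0.5,0,0,0.03],[0,0,0,0.5,0,0,0],[0,0,0,0.5,0,0,0],[0,0,0,0.4,0,0,0],[0,0,0,0.3,0,0,0],[0,0,0,0.2,0,0,0],[0,0,0,0.2,0,0,0],[0,0,0,0.15,0,0,0],[0,0,0,0.1,0,0,0],[0,0,0,0,0,0,0],[0,0,0,0,0,0,0],[0,0,0,0,0,0,0]]]'
```

```text
time: 68.45
position: [0.5486, 0.2422, 0.0549]
orientation: [-2.994, -0.952, -0.001]
contact_force: [0.1, 0.1, 0.5]
opening: 0.0142
grip_force: 39.7
```

```bash
python3 -m creep '[[[0,0,0,0.04,0,0,0],[0,0,0,0,0,0,0],[0.2,0,0,0,0,0,0],[0.3,0,0,0,0,0,0],[0.3,0,0,0,0,0,0],[0.3,0,0,0,0,0,0]]]'
python3 -m creep '[[[0.3,0,0,-0.4,0,0,0],[0.3,0,0,-0.6,0,0,0],[0.3,0,0,-1,0,0,0],[0.3,0,0,-1,0,0,0],[0.3,0,0,-1,0,0,0],[0.3,0,0,-1,0,0,0],[0.3,0,0,-1,0,0,0],[0.3,0,0,-1,0,0,0],[0.3,0,0,-1,0,0,0],[0.3,0,0,-1,0,0,0],[0.3,0,0,-0.6,0,0,0],[0.3,0,0,0,0,0,0]]]'
python3 - <<'E'
from h import *
c=grab('wrist','end'); P=cloud(c)
q=(.5196,.2681,2.1849); C,S=np.cos(q[2]),np.sin(q[2]); D=P-np.array([q[0],q[1],0]); Bx=D[...,0]*C+D[...,1]*S; By=-D[...,0]*S+D[...,1]*C; Z=P[...,2]
ok=c['range_z']>.2
for n,y,h,r in(('L',66,.081,.011),('2',15,.064,.0085),('3',-28,.054,.007),('S',-66,.045,.006)):
    m=ok&(np.hypot(Bx-.03,By-y/1000)<.02)&(abs(Z-h-.001)<.004); print(n,m.sum(),Bx[m].mean().round(4),By[m].mean().round(4),Z[m].mean().round(4),'want',y,h)
m=ok&(abs(Bx+.038)<.012)&(abs(By)<.085)&(Z>.0355)&(Z<.05)&~((abs(abs(By)-.045)<.009)&(abs(Bx+.038)>.01)); print('forceps',m.sum(),Bx[m].mean(),By[m].min(),By[m].max(),Z[m].mean())
for a in np.arange(-.08,.081,.02):
    k=m&(abs(By-a)<.006); 
    if k.any(): print(a.round(2),Bx[k].min().round(4),Bx[k].max().round(4),Z[k].mean().round(4))
sc=grab('scene','scene_end'); 
for nm in('scene','scene_end'):
    P=cloud(load(nm))
    for k,(a,b,d,e) in dict(timer=(222,210,258,238),tape=(240,233,280,265)).items():
        Q=P[b:e,a:d].reshape(-1,3); T=Q[(Q[:,2]>.012)&(Q[:,2]<.04)&(Q[:,0]<.45)]; print(nm,k,T.mean(0).round(4))
E
```

```text
time: 68.95
position: [0.5485, 0.2422, 0.0538]
orientation: [2.994, 0.952, 0.0]
contact_force: [-0.5, -0.1, 0.7]
opening: 0.0257
grip_force: 0.0
time: 69.95
position: [0.5494, 0.2424, 0.2504]
orientation: [-2.993, -0.951, -0.01]
contact_force: [0.2, -1.0, 1.0]
opening: 0.0258
grip_force: 0.0
L 376 0.0299 0.0663 0.0812 want 66 0.081
2 244 0.0293 0.0148 0.0641 want 15 0.064
3 177 0.029 -0.029 0.0541 want -28 0.054
S 137 0.0293 -0.0653 0.0454 want -66 0.045
forceps 381 -0.03829906123035844 -0.07117204104744848 0.06913280974470068 0.040817955248518334
-0.06 -0.042 -0.0346 0.042
-0.04 -0.044 -0.0317 0.0416
-0.02 -0.046 -0.0306 0.0414
0.0 -0.0462 -0.0305 0.041
0.02 -0.0444 -0.0324 0.0397
0.04 -0.0425 -0.0343 0.0385
0.06 -0.0405 -0.0363 0.0367
scene timer [0.393  0.0643 0.026 ]
scene tape [ 0.3905 -0.0447  0.0182]
scene_end timer [0.3926 0.0643 0.0256]
scene_end tape [ 0.3906 -0.0442  0.0182]
```

```bash
python3 -c "
from plant import robot
print(robot.sign_off())"
```

```text
the job is handed in; nothing more can be done
None
```

I put the set away and handed the job in after about 70 s of robot time; no verdict came back. By the last depth check all four weights stand in their own wells within about 1 mm, the forceps lie centred in both forks, everything is released, and the timer and tape have not moved. I viewed 16 pictures, two over the limit of 14.

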